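# Pack the slide boxes into one locked stack

### The arm

A 6-joint arm with a two-finger parallel gripper is mounted at the origin on the work surface. World frame = base frame: x ahead of the robot, y to its left, z up, the work surface at z = 0. Lengths are in m, angles in degrees, forces in N, time in s.
With the tool pointing down it reaches from about 0.25 to 0.725 m from the base axis. Payload 9.7 kg.
Tool frame: the origin (TCP) lies on the centre line of the jaws, within the pads' length; the fingertips stand 17 mm ahead of it and the grasp point (between the pads) lies 2 mm behind it (bot.nose_length is the distance from the TCP to the fingertips, in m); x points along the fingers, y is the direction in which the jaws open and shut, and the axes are right-handed (so a half turn about x gives the same grasp; the last joint's range is limited). The gripper opens to 85 mm and grips with 20 to 120 N. Pads are 22 mm wide; open, the fingers measure 114 mm over their backs; the gripper's body (76 mm by 85 mm) begins 54 mm behind the grasp point. The pads swing forward as they close: fully open they stand 13 mm farther back than shut.
Start: joints at [69.156, 4.979, 10.078, 95.1, 0, 90], TCP at [0.196, 0.514, 0.248] pointing down, gripper open.
Joint ranges: [-179.16, 179.16], [-48.56, 103.87], [-65.8, 70.77], [-126.05, 130.52], [-82.76, 87.17], [-180, 180]. Speed limits (degrees/s): [127.2, 127.2, 147.25, 180, 180, 180].

### API

Orientations are given as [roll, pitch, yaw] about the fixed x, y, z axes, in that order (R = Rz(yaw) Ry(pitch) Rx(roll)).
In Python, from workcell import bot, viewer, ticket gives the robot as it stands.
- The arm moves only by the tool jog_arm, never from a script. Its argument "deltas" is a list of rows, each an object of numbers: "fingers": the opening, from 0 (shut) to 1 (fully open); "x", "y", "z": the shift along the world's x, y, z in mm; "twist": the turn about the world's z in degrees. A call has 1 to 10 rows; each row is the pose to reach, as a shift and turn from the pose measured when the call began; what a row does not reach only later rows make up. A row lasts 1/10 s, in which the tool goes at most 50 mm and 8.59 degrees, less where a joint would pass 70% of its speed; a pose out of reach is approached as far as the arm can. A call with a gripper value outside its range is refused whole. The fingers move at their own pace and stop on an object; "grip_force" is the grip in N (left out, the last holds). Time passes only in rows, so rows that repeat a pose let the fingers close. It gives the time, the measured TCP pose, the force and the opening at its end, in the units of the state.
- bot.get_obs(): the state, without advancing time (a new reading comes with each control period).
- viewer.camera(name): name is "scene" or "top" or "wrist"; returns a dict with "image" (400x640x3 uint8, red, green, blue), "fovy" (degrees; the focal length in pixels is half the picture's height over the tangent of half this angle, whatever the lens; pixels are square), "cx", "cy" (the principal point, pixels), "D" ([k1, k2, p1, p2, k3] as OpenCV has them; the pictures are not rectified), "world_to_cam" (4x4, takes a point from world to camera coordinates); the wrist camera has in their place "tool_from_camera" (4x4, takes a point from camera to tool coordinates, whose origin is the TCP and whose axes are the tool frame's). Camera axes: x right, y down, z forward; pixel columns grow to the right and rows downward; lengths in m; the calibration is good to about 2 mm. A picture is of the moment at which its call begins: read the wrist's pose just before it. There is no depth.
- ticket.job_done(): hands the job in, once; it reports no verdict.
The state is a dict: "time": time; "q": joint angles; "qd": joint speeds; "joint_efforts": joint torques, N m; "ee_pos": TCP position; "tcp_rot": TCP orientation; "wrist_force": force on the tool from outside, world axes, zero at the start; "torque": the same for the moment, N m; "opening": finger opening in m.
Only numpy, scipy, OpenCV 4.12 (cv2) and the standard library are available. Lean on these libraries where they do the work, as an engineer would, in place of code of your own. Each camera call takes 0.05 s, during which the arm holds its last target.

### The job

Pack the slide boxes for transport. First take the bottle off the docking plate and the jar off the tall slide box and stand both upright in the spill tray without tipping them; then lock the tall box onto the docking plate, then all the low boxes on top of it in any order, and last the carrying cover on top, each fully down over the lugs below. Leave the stack of culture dishes where it stands.

Things in the scene. Friction and masses are not known exactly. Their poses are not given: they have to be found in the camera images.
- dock: docking plate fixed to the bench, aluminium, 150 mm (x) x 100 mm (y) x 12 mm thick; on top two tapered round lugs at x = +-40 mm, y = 0, 9 mm tall, diameter 16 mm (foot) to 9 mm (tip). Origin: centre of its underside, on the bench; z up. At the start the bottle stands on it. Left or right of the robot, turned a little.
- tray: shallow steel spill tray fixed to the bench, 150 mm (x) x 190 mm (y), rim 20 mm high, walls and floor 4 mm thick. Origin: centre of its underside, on the bench; z up.
- bottle: white plastic bottle, 52 mm diameter body up to 85 mm, shoulder up to 100 mm, then a straight grey cap 28 mm in diameter from 100 to 150 mm height; about 0.2 to 0.3 kg. Origin: centre of its underside, z up the bottle. At the start on the docking plate, between or beside the lugs.
- jar: straight amber glass jar with a black lid, 44 mm diameter, 58 mm tall, 0.13 kg. Origin: centre of its underside, z up the jar. At the start on the lid of the tall box, between the lugs.
- tall_box: Tall slide box, white with latched grey lid, black lugs, 110 (x) x 64 (y) x 62 mm tall to the lid's flat; on top two tapered round lugs at x = +-40 mm, y = 0, 9 mm tall, diameter 16 mm (foot) to 9 mm (tip). Underside: two square recesses 20 x 20 mm, 10 mm deep, at x = +-40 mm, y = 0, fit over such lugs either way round. 0.3-0.55 kg. Origin: centre of underside, z up. Locked: underside flat on the top below.
- low_box1: Low slide box, white with latched grey lid, black lugs, 110 (x) x 64 (y) x 36 mm tall to the lid's flat; on top two tapered round lugs at x = +-40 mm, y = 0, 9 mm tall, diameter 16 mm (foot) to 9 mm (tip). Underside: two square recesses 20 x 20 mm, 10 mm deep, at x = +-40 mm, y = 0, fit over such lugs either way round. 0.18-0.31 kg. Origin: centre of underside, z up. Two or three low boxes are present. Locked: underside flat on the top below.
- low_box2: Low slide box, white with latched grey lid, black lugs, 110 (x) x 64 (y) x 36 mm tall to the lid's flat; on top two tapered round lugs at x = +-40 mm, y = 0, 9 mm tall, diameter 16 mm (foot) to 9 mm (tip). Underside: two square recesses 20 x 20 mm, 10 mm deep, at x = +-40 mm, y = 0, fit over such lugs either way round. 0.18-0.31 kg. Origin: centre of underside, z up. Two or three low boxes are present. Locked: underside flat on the top below.
- low_box3: Low slide box, white with latched grey lid, black lugs, 110 (x) x 64 (y) x 36 mm tall to the lid's flat; on top two tapered round lugs at x = +-40 mm, y = 0, 9 mm tall, diameter 16 mm (foot) to 9 mm (tip). Underside: two square recesses 20 x 20 mm, 10 mm deep, at x = +-40 mm, y = 0, fit over such lugs either way round. 0.18-0.31 kg. Origin: centre of underside, z up. Two or three low boxes are present. Locked: underside flat on the top below.
- cover: Grey carrying cover: plate 110 (x) x 64 (y) x 16 mm thick, black bar handle along x over its centre line, 96 mm long, 14 mm wide (y), 48 to 62 mm above the underside, on a post at either end. Underside: two square recesses 20 x 20 mm, 10 mm deep, at x = +-40 mm, y = 0, fit over such lugs either way round. 0.15-0.26 kg. Origin: centre of underside, z up. No lugs on top.
- dishes: stack of clear culture dishes with pale filling, 90 mm diameter, 30 mm high, standing among the boxes; bystander, not part of the job. Origin: centre of the underside.
There are look-alikes about, which are no part of the job. Leave any yellow look-alike of the bottle alone.

How it is judged (in metres and radians):
On the way, in this order (a step that is already met when the one before it is completed fails the run):
1. bottle and jar both stand upright, released, in the spill tray (x of bottle in the frame of tray between -0.06 and 0.06 m and y of bottle in the frame of tray between -0.08 and 0.08 m and z of bottle in the frame of tray between -0.001 and 0.009 m and angle between each of bottle, jar's own z axis and vertical below 0.12 rad and contact force between the fingers and bottle below 0.5 N and linear speed of each of bottle, jar below 0.03 m/s and x of jar in the frame of tray between -0.06 and 0.06 m and y of jar in the frame of tray between -0.08 and 0.08 m and z of jar in the frame of tray between -0.001 and 0.009 m and contact force between the fingers and jar below 0.5 N), for 0.2 s.
2. the tall box is locked onto the docking plate (horizontal distance between tall_box and dock below 0.006 m and z of tall_box in the frame of dock between 0.0085 and 0.0155 m and angle between tall_box's own z axis and vertical below 0.06 rad and angle between the x axis of tall_box and the x axis of dock, either way round below 0.25 rad and contact force between the fingers and tall_box below 0.5 N and linear speed of tall_box below 0.03 m/s), for 0.2 s.
3. all low boxes present are locked in the stack on the tall box (horizontal distance between each of low_box1, low_box2, low_box3 and dock below 0.013 m and (z of low_box1 in the frame of dock between 0.0705 and 0.0775 m or z of low_box1 in the frame of dock between 0.1065 and 0.1135 m or z of low_box1 in the frame of dock between 0.1425 and 0.1495 m) and angle between each of low_box1, low_box2, low_box3's own z axis and vertical below 0.06 rad and angle between the x axis of each of low_box1, low_box2, low_box3 and the x axis of dock, either way round below 0.25 rad and contact force between the fingers and low_box1 below 0.5 N and linear speed of each of low_box1, low_box2, low_box3 below 0.03 m/s and (z of low_box2 in the frame of dock between 0.0705 and 0.0775 m or z of low_box2 in the frame of dock between 0.1065 and 0.1135 m or z of low_box2 in the frame of dock between 0.1425 and 0.1495 m) and contact force between the fingers and low_box2 below 0.5 N and (z of low_box3 in the frame of dock between 0.0705 and 0.0775 m or z of low_box3 in the frame of dock between 0.1065 and 0.1135 m or z of low_box3 in the frame of dock between 0.1425 and 0.1495 m) and contact force between the fingers and low_box3 below 0.5 N), for 0.2 s.
4. the carrying cover is locked on top of the stack (horizontal distance between cover and dock below 0.015 m and (z of cover in the frame of dock between 0.1425 and 0.1495 m or z of cover in the frame of dock between 0.1785 and 0.1855 m) and angle between cover's own z axis and vertical below 0.06 rad and angle between the x axis of cover and the x axis of dock, either way round below 0.25 rad and contact force between the fingers and cover below 0.5 N and linear speed of cover below 0.03 m/s), for 0.2 s.
At the end, for the whole second after the job is handed in: Bottle and jar stand upright (7 deg) on the tray floor. Tall box on the docking plate (centred to 6 mm), all low boxes above it (13 mm), cover on top (15 mm); each flat on the one below (3.5 mm in height, 3.4 deg), in line with the plate to 14 deg, either way round; all released, at rest (all of step 1 and all of step 2 and all of step 3 and all of step 4); the robot touches nothing.
It fails at once if the bottle is tipped over (angle between bottle's own z axis and vertical above 0.7 rad).
It fails at once if the jar is tipped over (angle between jar's own z axis and vertical above 0.7 rad).
It fails at once if the stacked culture dishes are pushed more than 5 cm (distance of dishes from where it was at the start of the episode above 0.05 m).
Of low_box1, low_box2, low_box3 only 2 to 3 are there at a start; the rules pass over those that are not, and their reading is None.
At some moment in a run one of low_box1, low_box2, low_box3, cover may be knocked a few centimetres aside while the robot is not near it.
It also fails if it takes over 210 s, if anything falls off the work surface, if the arm or the gripper's body presses on something with over 40 N, if the wrist force passes 120 N, or if a joint passes its speed limit or range.

## Working session

There is one attempt and no reset: what is moved stays moved. The work goes in short steps, Python scripts to look and compute and a tool call to move; the robot and the scene stay as the last step left them, time stands still between calls to the robot, and variables do not carry over. Pictures are saved under pics/ and viewed, and the job is handed in when it is done.

Besides the shell and the picture viewer there is one more tool, called after "Call:" as name(argument=value, ...), one argument or row to a line, values as JSON. jog_arm: Moves the arm, as the interface text tells. Its arguments: {"type":"object","properties":{"deltas":{"type":"array"},"grip_force":{"type":"number"}},"required":["deltas"]}

```bash
ls; mkdir -p pics; cat > h.py <<'E'
import numpy as np, cv2
from workcell import bot, viewer, ticket
from scipy.spatial.transform import Rotation as R
def K(c):
    h,w=c["image"].shape[:2]; f=h/2/np.tan(np.radians(c["fovy"])/2)
    return np.array([[f,0,c["cx"]],[0,f,c["cy"]],[0,0,1.]])
def cam(name):
    o=bot.get_obs(); c=viewer.camera(name); c=dict(c)
    if "world_to_cam" in c: c["w2c"]=np.array(c["world_to_cam"])
    else:
        T=np.eye(4); T[:3,:3]=R.from_euler('xyz',o["tcp_rot"],degrees=True).as_matrix(); T[:3,3]=o["ee_pos"]
        c["w2c"]=np.linalg.inv(T@np.array(c["tool_from_camera"]))
    return c
def save(c,n,crop=None,s=1):
    im=c["image"][:,:,::-1]
    if crop: x0,y0,x1,y1=crop; im=im[y0:y1,x0:x1]
    if s!=1: im=cv2.resize(im,None,fx=s,fy=s,interpolation=cv2.INTER_CUBIC)
    cv2.imwrite("pics/"+n,im)
def ray(c,px,z):
    px=np.array(px,float).reshape(-1,1,2)
    u=cv2.undistortPoints(px,K(c),np.array(c["D"],float)).reshape(-1,2)
    M=np.linalg.inv(c["w2c"]); o=M[:3,3]; d=np.c_[u,np.ones(len(u))]@M[:3,:3].T
    return o+d*((z-o[2])/d[:,2])[:,None]
def proj(c,P):
    P=np.array(P,float).reshape(-1,3); r=cv2.Rodrigues(c["w2c"][:3,:3])[0]
    return cv2.projectPoints(P,r,c["w2c"][:3,3],K(c),np.array(c["D"],float))[0].reshape(-1,2)
E
python3 - <<'E'
from h import *
print(bot.get_obs())
for n in("scene","top","wrist"):
    c=cam(n); save(c,n+"0.png"); print(n,c["fovy"],c["cx"],c["cy"],c["D"]); print(np.linalg.inv(c["w2c"]).round(3))
E
```

```text
pics
{'time': 0.0, 'q': array([6.91544151e+01, 5.01209445e+00, 1.00349441e+01, 9.50989964e+01,
       1.12891890e-03, 9.00004737e+01]), 'qd': array([-0.00941466,  0.06397876, -0.01723031, -0.01490869, -0.01986156,
        0.00382289]), 'joint_efforts': array([-8.55877388e-04, -5.20388174e+01,  4.64807010e+01,  1.60359970e-02,
       -4.17131707e-05,  2.09641456e-05]), 'ee_pos': array([0.19564229, 0.51381502, 0.2475779 ]), 'tcp_rot': array([ -90.8489056 ,   89.92384484, -111.69496498]), 'wrist_force': array([ 0.70266433, -0.31975193,  0.11249528]), 'torque': array([0.01109034, 0.05509552, 0.03044734]), 'opening': 0.08528445216528918}
scene 46.25918463066158 313.7760669170358 198.4893413942927 [-0.04616171  0.          0.          0.          0.        ]
[[ 0.827  0.385 -0.408  1.007]
 [ 0.561 -0.589  0.582 -0.641]
 [-0.016 -0.711 -0.703  0.917]
 [ 0.     0.     0.     1.   ]]
top 45.82707488240993 318.9135341106554 194.50213042791464 [0.04533815 0.         0.         0.         0.        ]
[[-0.014 -0.998  0.068  0.451]
 [-1.     0.013 -0.004  0.052]
 [ 0.003 -0.068 -0.998  1.519]
 [ 0.     0.     0.     1.   ]]
wrist 62.12392153874114 317.96625286570645 199.56783283070138 [0.00965017 0.         0.         0.         0.        ]
[[ 0.356  0.889  0.289  0.121]
 [ 0.934 -0.338 -0.111  0.544]
 [-0.001  0.31  -0.951  0.374]
 [ 0.     0.     0.     1.   ]]
```

View pics/scene0.png

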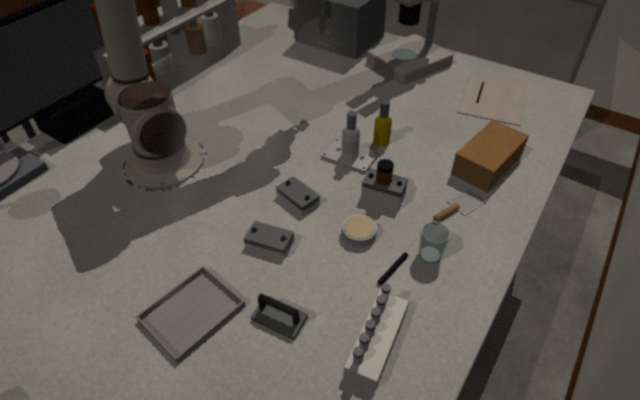

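View pics/top0.png

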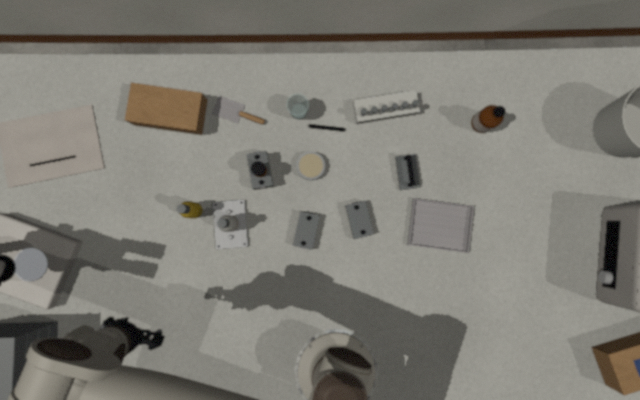

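View pics/wrist0.png

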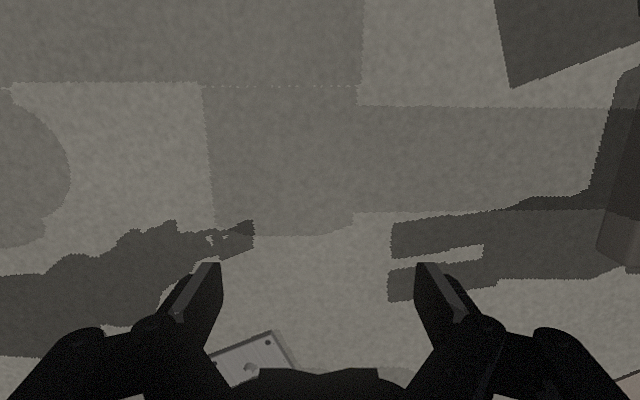

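Candidates (top view):
- Bottle: white/grey at (227,222) on the dock, yellow at (190,210), amber at (488,118). I choose (227,222).
- Jar: amber with black lid at (260,170) on the tall box. The amber bottle at (488,118) is the only rival.
- Low boxes: (307,230) and (360,219).
- Cover: (406,171).
- Tray: (440,224).

I'll check these in a crop.

```bash
python3 - <<'E'
from h import *
c=cam("top"); c["image"]=np.clip(c["image"].astype(float)*1.7,0,255).astype(np.uint8)
save(c,"crop1.png",(170,130,330,250),5); save(c,"crop2.png",(280,140,480,260),4)
c=cam("scene"); c["image"]=np.clip(c["image"].astype(float)*1.7,0,255).astype(np.uint8)
save(c,"crop3.png",(310,90,420,210),5)
E
```

```text
(no output)
```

View pics/crop1.png

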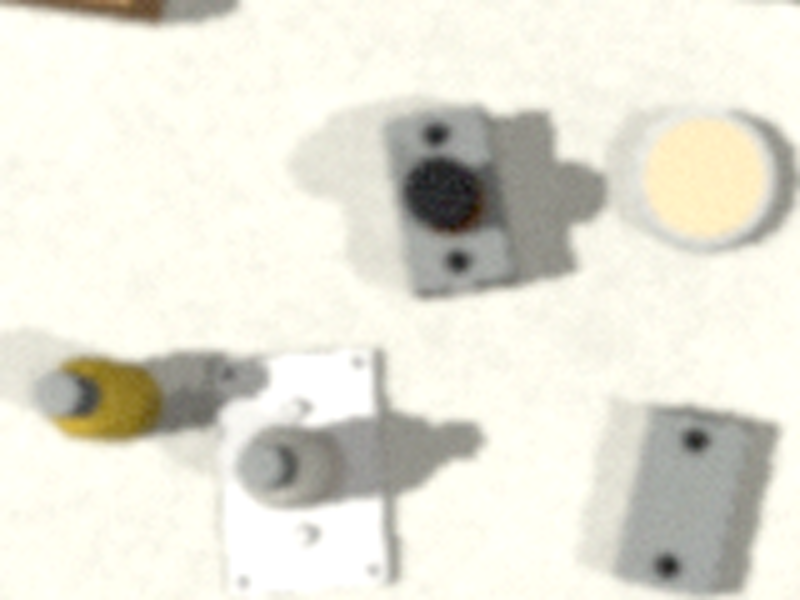

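View pics/crop2.png

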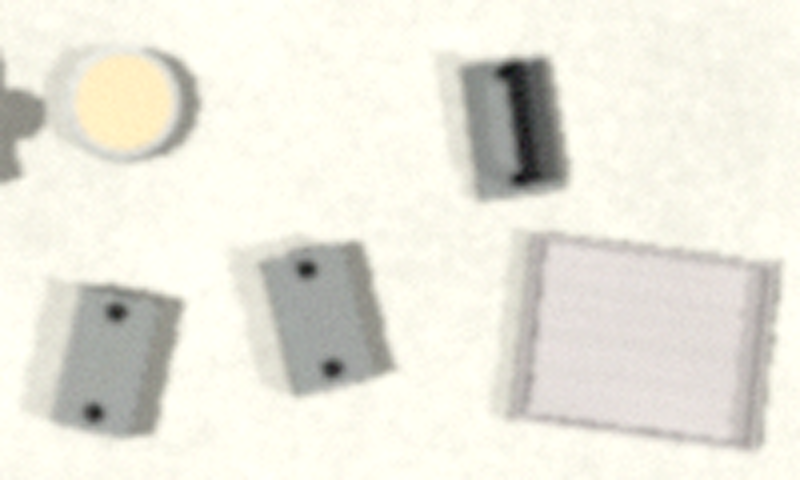

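View pics/crop3.png

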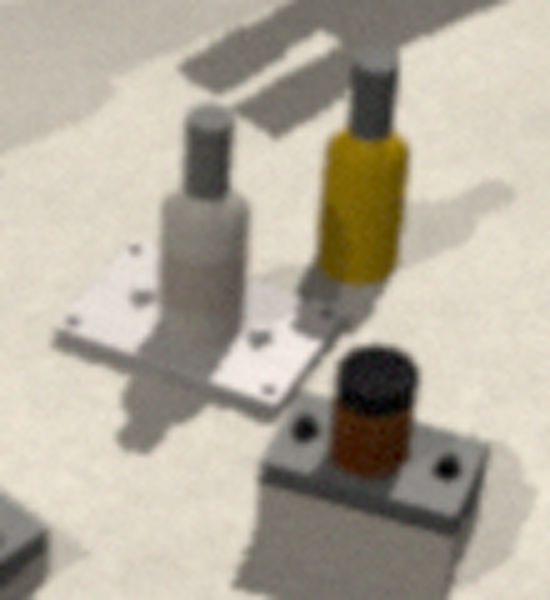

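The crops confirm it: the white bottle stands on the white dock between the lugs, with the yellow look-alike beside it. The amber jar with the black lid is between the lugs of the tall box, and there are two low boxes and a cover. Next I measure.

```bash
python3 - <<'E'
from h import *
c=cam("top"); print(bot.get_obs()["time"])
def p1(x,y): return [170+(x+.5)/5-.5,130+(y+.5)/5-.5]
def p2(x,y): return [280+(x+.5)/4-.5,140+(y+.5)/4-.5]
def two(n,a,b,z):
    P=ray(c,[a,b],z); m=P.mean(0); d=P[0]-P[1]; print(n,m[:2].round(4),"len",np.linalg.norm(d).round(4),"yaw",np.degrees(np.arctan2(d[1],d[0])).round(1))
def one(n,a,z): print(n,ray(c,[a],z)[0].round(4))
one("bottle",p1(266,467),.160)
one("yellow",p1(66,391),.148)
two("dock",p1(303,408),p1(312,535),.018)
two("dockscrews0",p1(357,362),p1(374,571),.012)
two("dockscrews1",p1(231,374),p1(243,581),.012)
two("tall",p1(436,132),p1(458,261),.07)
one("jar",p1(442,194),.12)
one("dishes",p1(704,178),.03)
two("lowA",p2(117,312),p2(94,412),.044)
two("lowB",p2(307,269),p2(333,369),.044)
two("cover",p2(512,70),p2(523,180),.06)
P=ray(c,[p2(547,236),p2(779,262),p2(760,448),p2(511,416)],.02); print("tray",P.round(3),P.mean(0))
E
```

```text
0.3
bottle [0.4651 0.3218 0.16  ]
yellow [0.5107 0.439  0.148 ]
dock [0.4635 0.3239] len 0.0803 yaw 4.0
dockscrews0 [0.4663 0.2883] len 0.1329 yaw 4.5
dockscrews1 [0.4605 0.3695] len 0.1312 yaw 3.4
tall [0.6307 0.2288] len 0.0811 yaw 9.3
jar [0.6259 0.2256 0.12  ]
dishes [0.6453 0.0711 0.03  ]
lowA [0.4407 0.087 ] len 0.0794 yaw -13.7
lowB [ 0.4718 -0.0802] len 0.0802 yaw 13.5
cover [ 0.6196 -0.2345] len 0.086 yaw 4.2
tray [[ 0.535 -0.263  0.02 ]
 [ 0.512 -0.445  0.02 ]
 [ 0.367 -0.425  0.02 ]
 [ 0.394 -0.231  0.02 ]] [ 0.4521157  -0.34109174  0.02      ]
```

```bash
cat >> h.py <<'E'
def st():
    o=bot.get_obs(); M=R.from_euler('xyz',o["tcp_rot"],degrees=True).as_matrix()
    a=np.degrees(np.arctan2(M[1,1],M[0,1]))
    print("t",round(o["time"],2),"p",(o["ee_pos"]*1000).round(1),"yaxis",a.round(2),"q",o["q"].round(1),"F",o["wrist_force"].round(1),"op",round(o["opening"]*1000,1),"xax",M[:,0].round(3))
    return o["ee_pos"]*1000,a
def go(x,y,z,ja=None):
    p,a=st(); d=np.array([x,y,z])-p
    print("delta",d.round(1),"" if ja is None else "twist %.1f"%(((ja-a+90)%180)-90))
E
python3 - <<'E'
from h import *
go(465,322,137,0)
E
```

```text
t 0.3 p [195.7 513.9 248. ] yaxis 69.15 q [69.2  5.  10.1 95.1 -0.  90. ] F [ 0.7  0.6 -0.7] op 85.4 xax [-0. -0. -1.]
delta [ 269.3 -191.9 -111. ] twist -69.2
```

Call:
jog_arm(
  deltas=[
    {"x": 45, "y": -32, "z": 10, "twist": -8},
    {"x": 90, "y": -64, "z": 15, "twist": -16},
    {"x": 135, "y": -96, "z": 15, "twist": -24},
    {"x": 180, "y": -128, "z": 15, "twist": -32},
    {"x": 225, "y": -160, "z": 15, "twist": -40},
    {"x": 260, "y": -185, "z": 10, "twist": -48},
    {"x": 269, "y": -192, "z": 5, "twist": -56},
    {"x": 269, "y": -192, "z": 2, "twist": -64},
    {"x": 269, "y": -192, "z": 2, "twist": -69},
    {"x": 269, "y": -192, "z": 2, "twist": -69},
  ],
  grip_force=40,
)

```text
validation failed for argument at $.de...
```

```bash
python3 - <<'E'
from h import *
st(); c=cam("wrist"); save(c,"w1.png")
print(proj(c,[[.465,.322,.162],[.51,.435,.15]]).round(0))
t=cam("top"); save(t,"t1.png")
go(465,322,137,0)
E
```

```text
t 0.3 p [195.7 513.9 248. ] yaxis 69.15 q [69.2  5.  10.1 95.1 -0.  90. ] F [ 0.7  0.6 -0.7] op 85.4 xax [-0. -0. -1.]
[[230. 524.]
 [354. 510.]]
t 0.4 p [195.7 514.  248.2] yaxis 69.16 q [69.2  5.  10.1 95.1 -0.  90. ] F [-0.1 -0.3 -0.2] op 85.3 xax [-0. -0. -1.]
delta [ 269.3 -192.  -111.2] twist -69.2
```

View pics/w1.png

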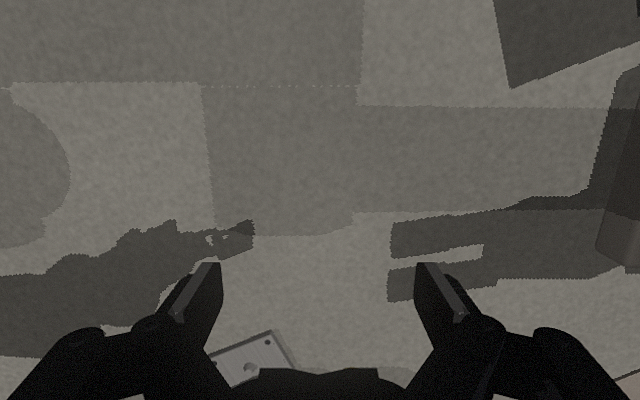

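The move was refused, so nothing moved and the view is unchanged. I'll add `fingers` to each row.

Call:
jog_arm(
  deltas=[
    {"x": 45, "y": -32, "z": 10, "twist": -8, "fingers": 1},
    {"x": 90, "y": -64, "z": 15, "twist": -16, "fingers": 1},
    {"x": 135, "y": -96, "z": 15, "twist": -24, "fingers": 1},
    {"x": 180, "y": -128, "z": 15, "twist": -32, "fingers": 1},
    {"x": 225, "y": -160, "z": 15, "twist": -40, "fingers": 1},
    {"x": 260, "y": -185, "z": 10, "twist": -48, "fingers": 1},
    {"x": 269, "y": -192, "z": 5, "twist": -56, "fingers": 1},
    {"x": 269, "y": -192, "z": 2, "twist": -64, "fingers": 1},
    {"x": 269, "y": -192, "z": 2, "twist": -69, "fingers": 1},
    {"x": 269, "y": -192, "z": 2, "twist": -69, "fingers": 1},
  ],
  grip_force=40,
)

```text
time: 1.4
ee_pos: [0.4649, 0.3216, 0.25]
tcp_rot: [-73.8, 90.0, -163.7]
wrist_force: [-0.1, -0.5, 0.2]
opening: 0.0852
```

```bash
python3 - <<'E'
from h import *
st(); c=cam("wrist"); save(c,"w2.png")
print(proj(c,[[.465,.322,.162],[.51,.435,.15]]).round(0))
go(465,322,137,0)
E
```

```text
t 1.4 p [464.9 321.6 250. ] yaxis 0.05 q [ 34.7   7.2  12.7  95.5   0.  124.6] F [-0.1 -0.5  0.2] op 85.2 xax [-0. -0. -1.]
[[319. 216.]
 [392.  37.]]
t 1.45 p [464.7 321.9 250.2] yaxis 0.26 q [ 34.7   7.2  12.7  95.5   0.  124.4] F [-0.4  1.  -0.3] op 85.3 xax [-0. -0. -1.]
delta [ 3.000e-01  1.000e-01 -1.132e+02] twist -0.3
```

View pics/w2.png

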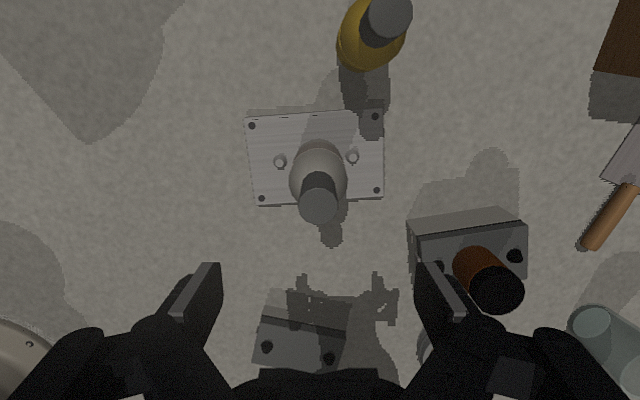

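```bash
python3 - <<'E'
from h import *
c=cam("wrist")
g=cv2.cvtColor(c["image"],cv2.COLOR_RGB2GRAY)
save({"image":np.clip(c["image"].astype(float)*2,0,255).astype(np.uint8)},"w2c.png",(230,90,430,240),4)
print(ray(c,[[319,206]],.162), ray(c,[[280,161],[352,156]],.021),ray(c,[[252,126],[375,117],[262,198],[377,190]],.012))
print("jar",ray(c,[[496,289]],.12),"tall",ray(c,[[515,256],[438,264]],.07),"low",ray(c,[[266,347],[329,358]],.045))
E
```

```text
[[0.46498909 0.3291761  0.162     ]] [[0.42295482 0.33158584 0.021     ]
 [0.50081018 0.33739943 0.021     ]] [[0.39300669 0.36775579 0.012     ]
 [0.52472692 0.37774047 0.012     ]
 [0.39982215 0.28645818 0.012     ]
 [0.53170875 0.29666371 0.012     ]]
jar [[0.62237472 0.23746406 0.12      ]] tall [[0.66600329 0.24401142 0.07      ]
 [0.58864277 0.2343019  0.07      ]] low [[0.40147594 0.1054538  0.045     ]
 [0.47884944 0.08910638 0.045     ]]
```

View pics/w2c.png

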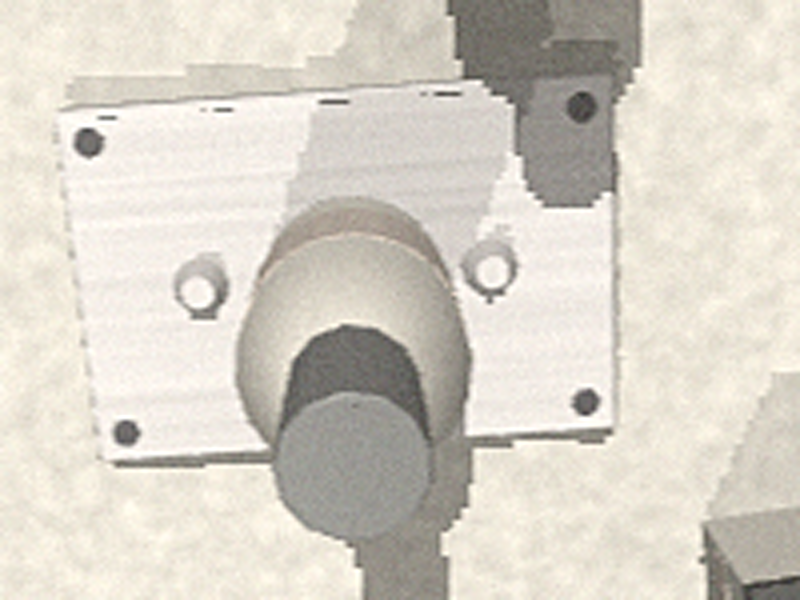

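```bash
python3 - <<'E'
from h import *
c=cam("scene");t=cam("top");w=cam("wrist")
q=lambda x,y:[310+(x+.5)/5-.5,90+(y+.5)/5-.5]
print("bottle",ray(c,[q(210,120)],.162))
print("dock screws",ray(c,[q(134,248),q(71,321),q(269,390),q(327,312)],.012))
print("jar",ray(c,[q(377,368)],.12),"tall",ray(c,[q(305,424),q(449,463)],.071))
save({"image":np.clip(t["image"].astype(float)*1.5,0,255).astype(np.uint8)},"t2.png",(170,130,330,250),5)
print(w["tool_from_camera"])
# wrist-cam: where would known TCP fingertips appear
p=bot.get_obs()["ee_pos"]; print(proj(w,[p,p+[0.04,0,0],p-[0.04,0,0]]))
E
```

```text
bottle [[0.46728062 0.32258299 0.162     ]]
dock screws [[0.39207525 0.36690344 0.012     ]
 [0.3985365  0.28469423 0.012     ]
 [0.53113521 0.2948167  0.012     ]
 [0.5246264  0.37711948 0.012     ]]
jar [[0.62643605 0.22931589 0.12      ]] tall [[0.59241019 0.22014874 0.071     ]
 [0.67158676 0.23479048 0.071     ]]
[[ 7.96122460e-04 -3.10149181e-01  9.50687568e-01 -1.26104976e-01]
 [ 9.99999638e-01 -3.86491697e-05 -8.50026031e-04 -2.06859512e-04]
 [ 3.00378162e-04  9.50687901e-01  3.10149037e-01 -8.18157938e-02]
 [ 0.00000000e+00  0.00000000e+00  0.00000000e+00  1.00000000e+00]]
[[318.66434456 288.00542973]
 [410.23498784 288.50781306]
 [227.05830864 287.63228591]]
```

View pics/t2.png

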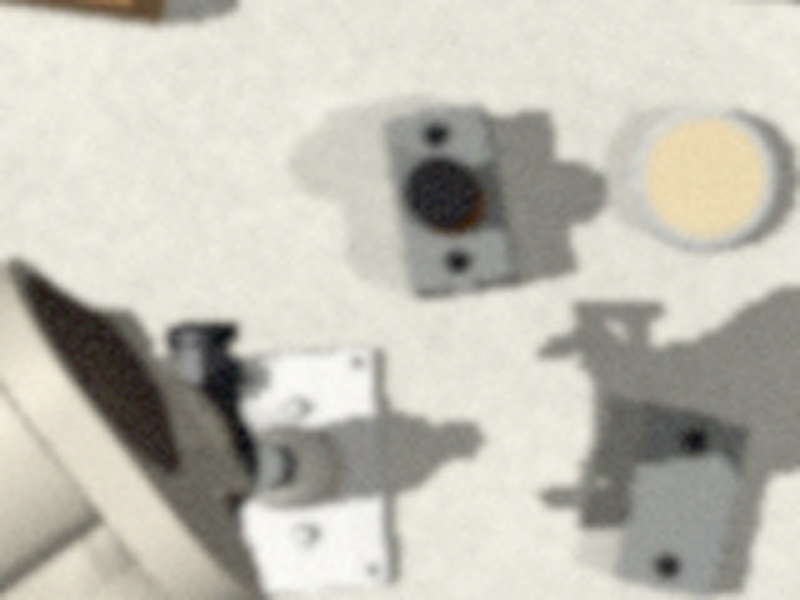

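```bash
python3 - <<'E'
from h import *
P=dict(b=[.466,.322,.162],s1=[.392,.367,.012],s2=[.5315,.295,.012],j=[.626,.2285,.12],t1=[.592,.2205,.071],t2=[.671,.2345,.071],l1=[.402,.0964,.045],l2=[.479,.0776,.045],y=[.511,.438,.15])
for n in("wrist","scene"):
    c=cam(n); im=np.clip(c["image"][:,:,::-1].astype(float)*1.8,0,255).astype(np.uint8).copy()
    s=1 if n=="wrist" else 3
    if n=="scene": im=im[90:224,250:440]; im=cv2.resize(im,None,fx=4,fy=4)
    for k,v in P.items():
        p=proj(c,[v])[0]
        if n=="scene": p=(p-[250,90]+.5)*4-.5
        cv2.drawMarker(im,tuple(p.round().astype(int).tolist()),(0,0,255),cv2.MARKER_CROSS,12,1)
    cv2.imwrite("pics/a_%s.png"%n,im)
E
```

```text
(no output)
```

View pics/a_wrist.png

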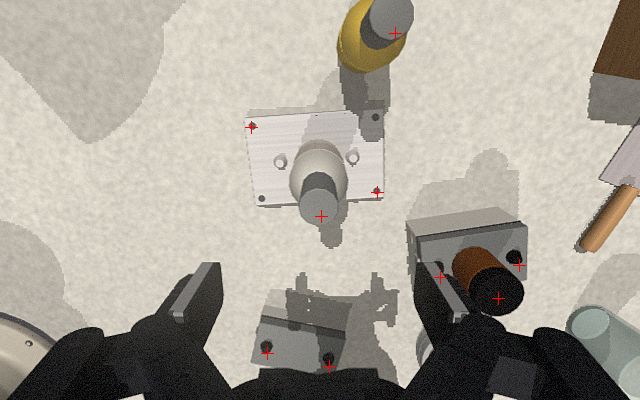

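View pics/a_scene.png

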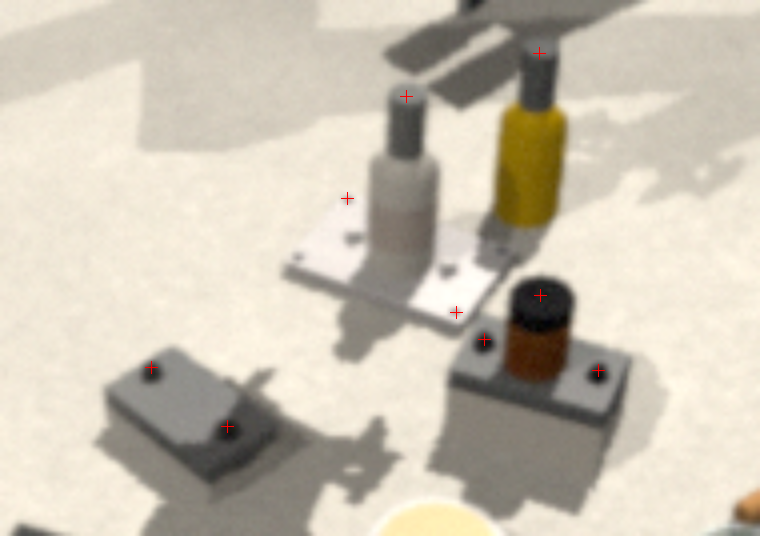

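```bash
python3 - <<'E'
from h import *
C={n:cam(n) for n in("scene","top","wrist")}
t1=lambda x,y:[170+(x+.5)/5-.5,130+(y+.5)/5-.5]
t2=lambda x,y:[280+(x+.5)/4-.5,140+(y+.5)/4-.5]
s=lambda x,y:[250+(x+.5)/4-.5,90+(y+.5)/4-.5]
O=dict(bottle=dict(top=t1(262,467),scene=s(407,94),wrist=[319,206]),
 jar=dict(top=t1(442,194),scene=s(541,293),wrist=[496,290]),
 tallA=dict(top=t1(436,132),scene=s(598,371),wrist=[515,256]),
 tallB=dict(top=t1(458,261),scene=s(484,340),wrist=[438,265]),
 lowA=dict(top=t2(117,312),scene=s(228,430),wrist=[329,357]),
 lowB=dict(top=t2(94,412),scene=s(151,371),wrist=[266,346]),
 dockNE=dict(top=t1(374,571),scene=s(298,256),wrist=[262,198]),
 dockSE=dict(top=t1(357,362),scene=s(456,313),wrist=[377,190]))
def tri(o,ns):
    A=np.zeros((3,3));b=np.zeros(3)
    for n in ns:
        a=ray(C[n],[o[n]],0)[0]; d=ray(C[n],[o[n]],.1)[0]-a; d/=np.linalg.norm(d); Q=np.eye(3)-np.outer(d,d); A+=Q;b+=Q@a
    return np.linalg.solve(A,b)
for k,o in O.items():
    print(k,"ts",tri(o,("top","scene")).round(4),"tw",tri(o,("top","wrist")).round(4),"sw",tri(o,("scene","wrist")).round(4))
E
```

```text
bottle ts [0.4654 0.3239 0.1621] tw [0.465  0.3258 0.1516] sw [0.4642 0.3281 0.1591]
jar ts [0.6264 0.2258 0.1235] tw [0.6286 0.2279 0.1078] sw [0.6242 0.2342 0.1166]
tallA ts [0.6707 0.2354 0.0695] tw [0.6731 0.2373 0.0579] sw [0.669  0.2409 0.0645]
tallB ts [0.5911 0.2227 0.0676] tw [0.5933 0.2246 0.0553] sw [0.5902 0.2286 0.0628]
lowA ts [0.4794 0.0778 0.041 ] tw [0.4793 0.0779 0.0313] sw [0.4778 0.0819 0.0363]
lowB ts [0.4019 0.0965 0.0411] tw [0.4004 0.097  0.0337] sw [0.3994 0.0999 0.037 ]
dockNE ts [0.4004 0.2829 0.0147] tw [0.3991 0.2843 0.0051] sw [0.3991 0.2864 0.0116]
dockSE ts [0.5326 0.2935 0.0125] tw [0.5329 0.2947 0.0048] sw [0.5316 0.2961 0.0102]
```

Top and scene triangulate to the known heights. The wrist view reads about 10 mm low in z, so I trust top and scene. Descending on the bottle cap now.

Call:
jog_arm(
  deltas=[
    {"x": 1, "y": 2, "z": -40, "twist": 0, "fingers": 1},
    {"x": 1, "y": 2, "z": -80, "twist": 0, "fingers": 1},
    {"x": 1, "y": 2, "z": -110, "twist": 0, "fingers": 1},
    {"x": 1, "y": 2, "z": -110, "twist": 0, "fingers": 1},
    {"x": 1, "y": 2, "z": -110, "twist": 0, "fingers": 0},
    {"x": 1, "y": 2, "z": -110, "twist": 0, "fingers": 0},
    {"x": 1, "y": 2, "z": -110, "twist": 0, "fingers": 0},
    {"x": 1, "y": 2, "z": -110, "twist": 0, "fingers": 0},
    {"x": 1, "y": 2, "z": -110, "twist": 0, "fingers": 0},
    {"x": 1, "y": 2, "z": -110, "twist": 0, "fingers": 0},
  ],
  grip_force=40,
)

```text
time: 2.9
ee_pos: [0.4658, 0.3244, 0.1417]
tcp_rot: [143.2, 89.9, 53.4]
wrist_force: [-2.2, 0.1, 6.1]
opening: 0.027
```

```bash
python3 - <<'E'
from h import *
st(); c=cam("wrist"); save(c,"w3.png")
c=cam("scene"); save(c,"s3.png",(300,60,460,180),5)
E
```

```text
t 2.9 p [465.8 324.4 141.7] yaxis 0.2 q [ 3.480e+01  6.500e+00 -1.000e-01  8.330e+01  0.000e+00  1.246e+02] F [-2.2  0.1  6.1] op 27.0 xax [ 0.001  0.001 -1.   ]
```

View pics/w3.png

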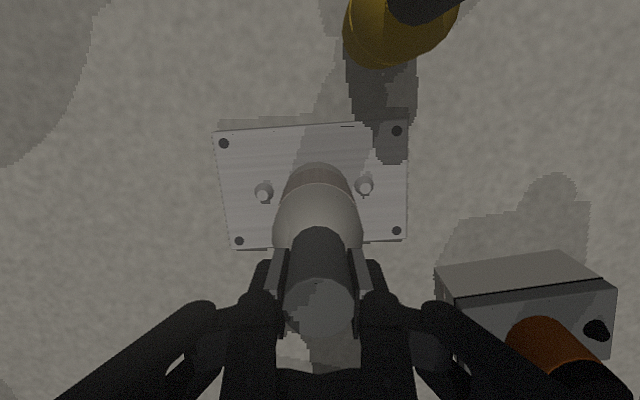

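View pics/s3.png

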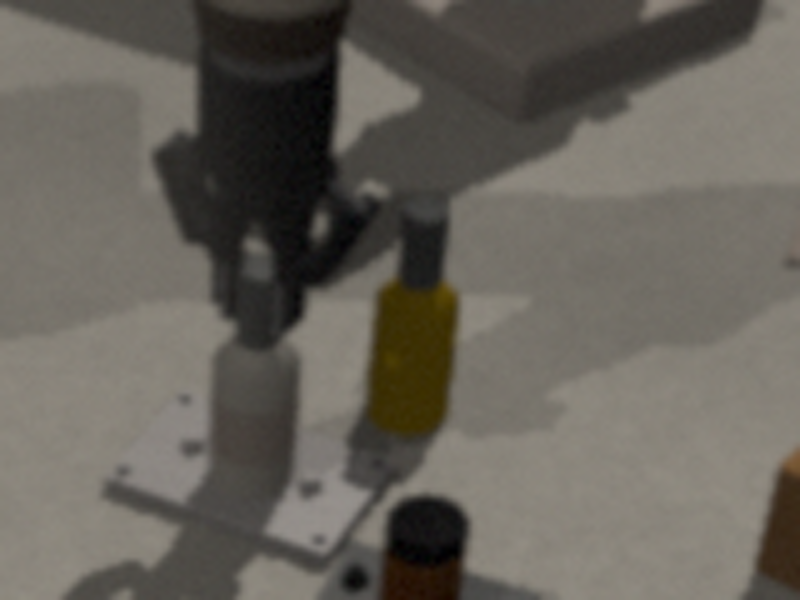

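Call:
jog_arm(
  deltas=[
    {"x": 0, "y": 0, "z": 10, "twist": 0, "fingers": 0},
    {"x": 0, "y": 0, "z": 40, "twist": 0, "fingers": 0},
    {"x": 0, "y": -10, "z": 80, "twist": 0, "fingers": 0},
    {"x": -1, "y": -40, "z": 100, "twist": 0, "fingers": 0},
    {"x": -2, "y": -80, "z": 100, "twist": 0, "fingers": 0},
    {"x": -3, "y": -125, "z": 100, "twist": 0, "fingers": 0},
    {"x": -4, "y": -170, "z": 100, "twist": 0, "fingers": 0},
    {"x": -5, "y": -215, "z": 100, "twist": 0, "fingers": 0},
    {"x": -6, "y": -260, "z": 100, "twist": 0, "fingers": 0},
    {"x": -7, "y": -305, "z": 100, "twist": 0, "fingers": 0},
  ],
  grip_force=50,
)

```text
time: 4.0
ee_pos: [0.4584, 0.0177, 0.2426]
tcp_rot: [122.9, 89.9, 33.1]
wrist_force: [1.4, 0.5, -2.9]
opening: 0.0269
```

```bash
python3 - <<'E'
from h import *
go(450,-382,134,0)
E
```

```text
t 4.0 p [458.4  17.7 242.6] yaxis 0.22 q [ 2.2 -7.7 -3.  94.6  0.1 92. ] F [ 1.4  0.5 -2.9] op 26.9 xax [ 0.002  0.001 -1.   ]
delta [  -8.4 -399.7 -108.6] twist -0.2
```

Call:
jog_arm(
  deltas=[
    {"x": -1, "y": -45, "z": 0, "twist": 0, "fingers": 0},
    {"x": -2, "y": -90, "z": 0, "twist": 0, "fingers": 0},
    {"x": -3, "y": -135, "z": 0, "twist": 0, "fingers": 0},
    {"x": -4, "y": -180, "z": 0, "twist": 0, "fingers": 0},
    {"x": -5, "y": -225, "z": 0, "twist": 0, "fingers": 0},
    {"x": -6, "y": -270, "z": 0, "twist": 0, "fingers": 0},
    {"x": -7, "y": -315, "z": 0, "twist": 0, "fingers": 0},
    {"x": -8, "y": -355, "z": 0, "twist": 0, "fingers": 0},
    {"x": -8, "y": -385, "z": 0, "twist": 0, "fingers": 0},
    {"x": -8, "y": -400, "z": 0, "twist": 0, "fingers": 0},
  ],
)

```text
time: 5.0
ee_pos: [0.4498, -0.3847, 0.2426]
tcp_rot: [126.6, 89.9, 36.7]
wrist_force: [0.4, 0.8, -1.7]
opening: 0.027
```

Call:
jog_arm(
  deltas=[
    {"x": 0, "y": 0, "z": -20, "twist": 0, "fingers": 0},
    {"x": 0, "y": 0, "z": -50, "twist": 0, "fingers": 0},
    {"x": 0, "y": 0, "z": -75, "twist": 0, "fingers": 0},
    {"x": 0, "y": 0, "z": -90, "twist": 0, "fingers": 0},
    {"x": 0, "y": 0, "z": -97, "twist": 0, "fingers": 0},
    {"x": 0, "y": 0, "z": -101, "twist": 0, "fingers": 0},
    {"x": 0, "y": 0, "z": -101, "twist": 0, "fingers": 0},
  ],
)

```text
time: 5.7
ee_pos: [0.4501, -0.3847, 0.1423]
tcp_rot: [108.1, 89.9, 18.2]
wrist_force: [-0.2, 0.3, -2.8]
opening: 0.0267
```

```bash
python3 - <<'E'
from h import *
go(450,-382,134,0); c=cam("scene"); save(c,"s4.png",(100,200,340,380),3)
E
```

```text
t 5.7 p [ 450.1 -384.7  142.3] yaxis 0.11 q [-40.6   9.9   3.7  83.8   0.1  49.3] F [-0.2  0.3 -2.8] op 26.7 xax [ 0.002  0.001 -1.   ]
delta [-0.1  2.7 -8.3] twist -0.1
```

View pics/s4.png

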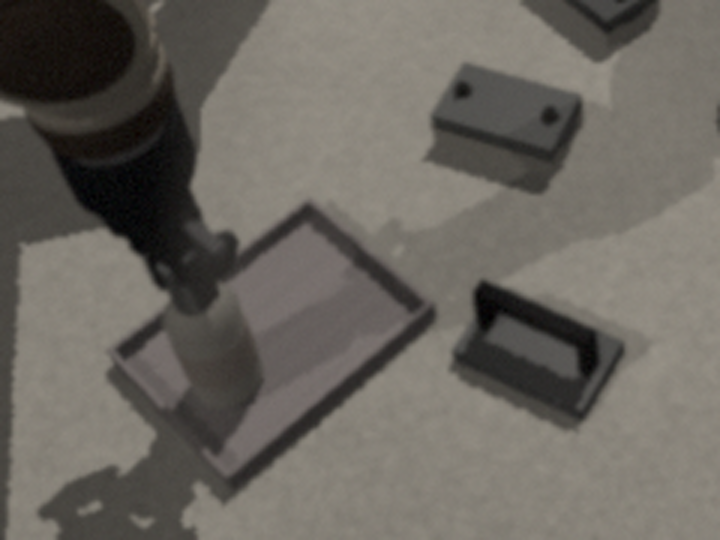

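Call:
jog_arm(
  deltas=[
    {"x": 0, "y": 7, "z": 0, "twist": 0, "fingers": 0},
    {"x": 0, "y": 12, "z": 0, "twist": 0, "fingers": 0},
    {"x": 0, "y": 12, "z": -4, "twist": 0, "fingers": 0},
    {"x": 0, "y": 12, "z": -6, "twist": 0, "fingers": 0},
    {"x": 0, "y": 12, "z": -7, "twist": 0, "fingers": 0},
    {"x": 0, "y": 12, "z": -8, "twist": 0, "fingers": 0},
    {"x": 0, "y": 12, "z": -8, "twist": 0, "fingers": 0},
  ],
)

```text
time: 6.45
ee_pos: [0.4501, -0.3729, 0.1344]
tcp_rot: [104.2, 89.9, 14.3]
wrist_force: [-0.0, -0.0, -3.1]
opening: 0.027
```

```bash
python3 - <<'E'
from h import *
st(); 
E
```

```text
t 6.45 p [ 450.1 -372.9  134.4] yaxis 0.1 q [-39.7   8.8   1.7  82.8   0.1  50.2] F [-0.  -0.  -3.1] op 27.0 xax [ 0.002  0.001 -1.   ]
```

Call:
jog_arm(
  deltas=[
    {"x": 0, "y": 0, "z": -1, "twist": 0, "fingers": 0},
    {"x": 0, "y": 0, "z": -2, "twist": 0, "fingers": 0},
    {"x": 0, "y": 0, "z": -2, "twist": 0, "fingers": 0},
  ],
)

```text
time: 6.75
ee_pos: [0.4502, -0.3732, 0.1337]
tcp_rot: [79.3, 89.8, -10.6]
wrist_force: [-2.8, 0.2, 5.8]
opening: 0.027
```

Contact (+5.8 N), so I release and lift.

Call:
jog_arm(
  deltas=[
    {"x": 0, "y": 0, "z": 0, "twist": 0, "fingers": 0.5},
    {"x": 0, "y": 0, "z": 0, "twist": 0, "fingers": 1},
    {"x": 0, "y": 0, "z": 0, "twist": 0, "fingers": 1},
    {"x": 0, "y": 0, "z": 0, "twist": 0, "fingers": 1},
    {"x": 0, "y": 0, "z": 30, "twist": 0, "fingers": 1},
    {"x": 0, "y": 0, "z": 70, "twist": 0, "fingers": 1},
    {"x": 0, "y": 10, "z": 110, "twist": 0, "fingers": 1},
    {"x": 0, "y": 50, "z": 120, "twist": 0, "fingers": 1},
    {"x": 0, "y": 100, "z": 120, "twist": 0, "fingers": 1},
    {"x": 0, "y": 150, "z": 120, "twist": 0, "fingers": 1},
  ],
)

```text
time: 7.75
ee_pos: [0.4501, -0.2221, 0.254]
tcp_rot: [78.8, 89.8, -11.2]
wrist_force: [1.0, 0.4, -0.4]
opening: 0.0854
```

```bash
python3 - <<'E'
from h import *
go(626,226,220,100); c=cam("scene"); save(c,"s5.png",(100,200,340,380),3)
E
```

```text
t 7.75 p [ 450.1 -222.1  254. ] yaxis 0.01 q [-26.3  -1.7   3.8  95.3   0.1  63.7] F [ 1.   0.4 -0.4] op 85.4 xax [ 0.004 -0.001 -1.   ]
delta [175.9 448.1 -34. ] twist -80.0
```

View pics/s5.png

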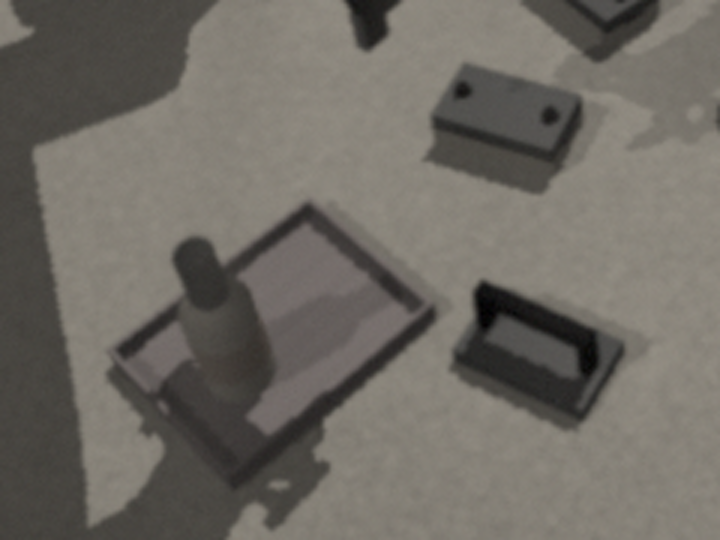

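Call:
jog_arm(
  deltas=[
    {"x": 15, "y": 40, "z": 0, "twist": 0, "fingers": 1},
    {"x": 33, "y": 86, "z": 0, "twist": 0, "fingers": 1},
    {"x": 51, "y": 132, "z": -10, "twist": 0, "fingers": 1},
    {"x": 69, "y": 178, "z": -20, "twist": 0, "fingers": 1},
    {"x": 87, "y": 224, "z": -20, "twist": 0, "fingers": 1},
    {"x": 105, "y": 270, "z": -20, "twist": 0, "fingers": 1},
    {"x": 123, "y": 316, "z": -20, "twist": 0, "fingers": 1},
    {"x": 141, "y": 362, "z": -20, "twist": 0, "fingers": 1},
    {"x": 159, "y": 408, "z": -20, "twist": 0, "fingers": 1},
    {"x": 176, "y": 448, "z": -20, "twist": 0, "fingers": 1},
  ],
)

```text
time: 8.8
ee_pos: [0.6262, 0.2342, 0.2343]
tcp_rot: [113.0, 89.7, 23.3]
wrist_force: [0.3, -0.4, 0.3]
opening: 0.0855
```

```bash
python3 - <<'E'
from h import *
go(626,227,101,0); c=cam("wrist"); save(c,"w6.png")
print(proj(c,[[.626,.227,.12]]))
E
```

```text
t 8.8 p [626.2 234.2 234.3] yaxis 0.26 q [ 20.5  21.7  28.4  96.4   0.  110.2] F [ 0.3 -0.4  0.3] op 85.5 xax [ 0.004  0.002 -1.   ]
delta [  -0.2   -7.2 -133.3] twist -0.3
[[317.61124803 212.91920704]]
```

View pics/w6.png

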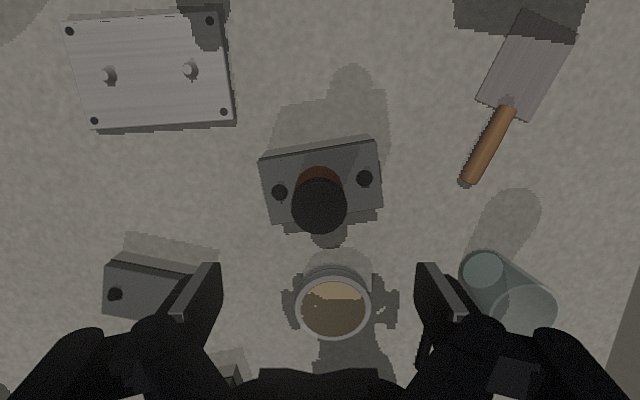

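Call:
jog_arm(
  deltas=[
    {"x": 0, "y": -6, "z": -30, "twist": 0, "fingers": 1},
    {"x": 0, "y": -6, "z": -75, "twist": 0, "fingers": 1},
    {"x": 0, "y": -6, "z": -110, "twist": 0, "fingers": 1},
    {"x": 0, "y": -6, "z": -130, "twist": 0, "fingers": 1},
    {"x": 0, "y": -6, "z": -133, "twist": 0, "fingers": 1},
    {"x": 0, "y": -6, "z": -133, "twist": 0, "fingers": 0},
    {"x": 0, "y": -6, "z": -133, "twist": 0, "fingers": 0},
    {"x": 0, "y": -6, "z": -133, "twist": 0, "fingers": 0},
    {"x": 0, "y": -6, "z": -133, "twist": 0, "fingers": 0},
    {"x": 0, "y": -6, "z": -133, "twist": 0, "fingers": 0},
  ],
  grip_force=40,
)

```text
time: 9.85
ee_pos: [0.6283, 0.2335, 0.1008]
tcp_rot: [125.9, 89.6, 36.4]
wrist_force: [-0.5, -0.5, 6.1]
opening: 0.0432
```

```bash
python3 - <<'E'
from h import *
st(); c=cam("scene"); save(c,"s7.png",(300,90,460,210),5); c=cam("wrist"); save(c,"w7.png")
E
```

```text
t 9.85 p [628.3 233.5 100.8] yaxis 0.42 q [2.030e+01 2.080e+01 1.240e+01 8.130e+01 1.000e-01 1.099e+02] F [-0.5 -0.5  6.1] op 43.2 xax [ 0.005  0.004 -1.   ]
```

View pics/s7.png

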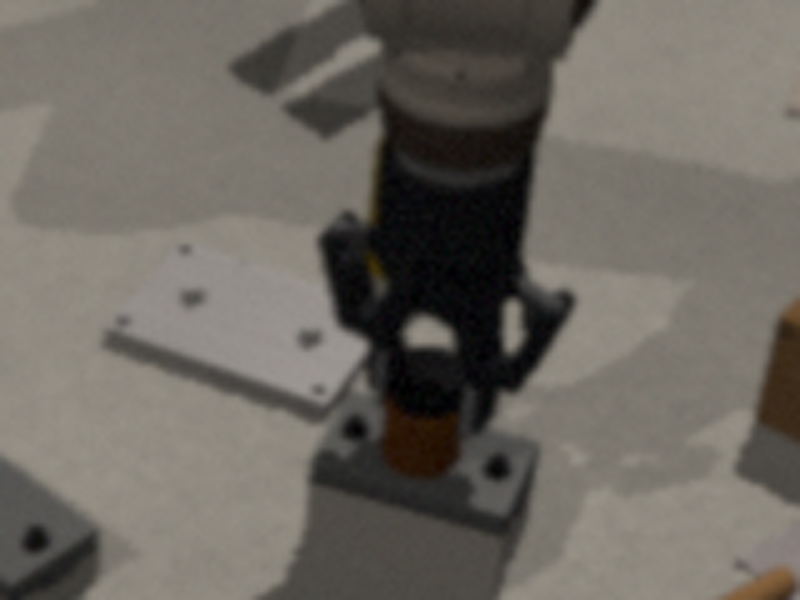

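View pics/w7.png

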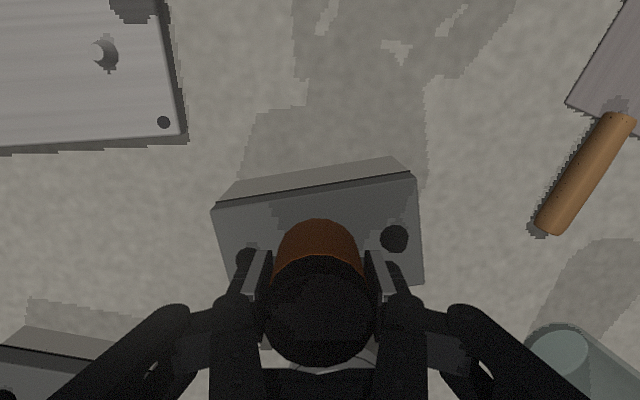

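Call:
jog_arm(
  deltas=[
    {"x": 0, "y": 0, "z": 10, "twist": 0, "fingers": 0},
    {"x": 0, "y": 0, "z": 40, "twist": 0, "fingers": 0},
    {"x": 0, "y": -5, "z": 80, "twist": 0, "fingers": 0},
    {"x": -10, "y": -30, "z": 100, "twist": 0, "fingers": 0},
    {"x": -23, "y": -70, "z": 100, "twist": 0, "fingers": 0},
    {"x": -38, "y": -115, "z": 100, "twist": 0, "fingers": 0},
    {"x": -53, "y": -160, "z": 100, "twist": 0, "fingers": 0},
    {"x": -68, "y": -205, "z": 100, "twist": 0, "fingers": 0},
    {"x": -83, "y": -250, "z": 100, "twist": 0, "fingers": 0},
    {"x": -98, "y": -295, "z": 100, "twist": 0, "fingers": 0},
  ],
)

```text
time: 10.95
ee_pos: [0.5294, -0.063, 0.2019]
tcp_rot: [119.4, 89.6, 29.8]
wrist_force: [1.2, 0.1, -1.1]
opening: 0.0429
```

```bash
python3 - <<'E'
from h import *
go(455,-288,110,0)
E
```

```text
t 10.95 p [529.4 -63.  201.9] yaxis 0.44 q [-6.9  1.6  1.4 89.4  0.3 82.6] F [ 1.2  0.1 -1.1] op 42.9 xax [ 0.007  0.004 -1.   ]
delta [ -74.4 -225.   -91.9] twist -0.4
```

Call:
jog_arm(
  deltas=[
    {"x": -14, "y": -40, "z": 0, "twist": 0, "fingers": 0},
    {"x": -28, "y": -85, "z": 0, "twist": 0, "fingers": 0},
    {"x": -43, "y": -130, "z": 0, "twist": 0, "fingers": 0},
    {"x": -57, "y": -170, "z": 0, "twist": 0, "fingers": 0},
    {"x": -68, "y": -205, "z": 0, "twist": 0, "fingers": 0},
    {"x": -74, "y": -225, "z": 0, "twist": 0, "fingers": 0},
    {"x": -74, "y": -225, "z": -30, "twist": 0, "fingers": 0},
    {"x": -74, "y": -225, "z": -70, "twist": 0, "fingers": 0},
    {"x": -74, "y": -225, "z": -100, "twist": 0, "fingers": 0},
    {"x": -74, "y": -225, "z": -110, "twist": 0, "fingers": 0},
  ],
)

```text
time: 11.95
ee_pos: [0.4542, -0.2874, 0.0895]
tcp_rot: [148.8, 89.6, 59.2]
wrist_force: [-0.5, -0.3, -1.2]
opening: 0.0435
```

```bash
python3 - <<'E'
from h import *
go(455,-288,42,0);c=cam("scene"); save(c,"s8.png",(100,200,340,380),3)
E
```

```text
t 11.95 p [ 454.2 -287.4   89.5] yaxis 0.42 q [-32.5   3.2  -9.4  77.4   0.4  57.1] F [-0.5 -0.3 -1.2] op 43.5 xax [ 0.003  0.006 -1.   ]
delta [  0.8  -0.6 -47.5] twist -0.4
```

View pics/s8.png

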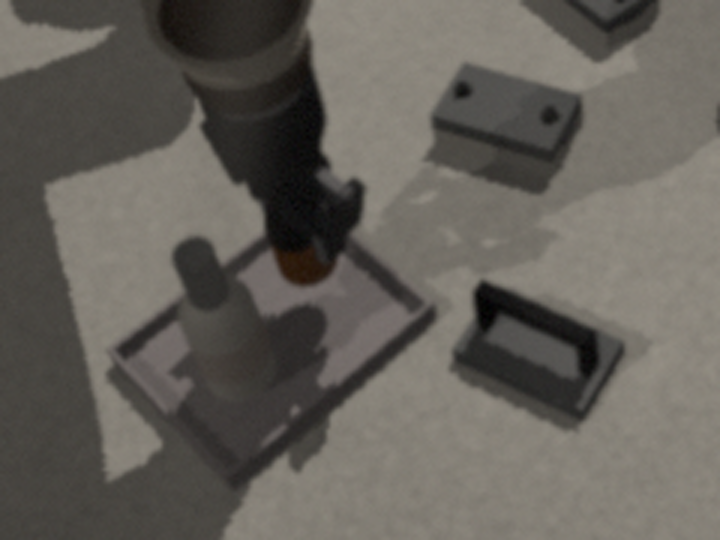

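Call:
jog_arm(
  deltas=[
    {"x": 0, "y": 0, "z": -20, "twist": 0, "fingers": 0},
    {"x": 0, "y": 0, "z": -35, "twist": 0, "fingers": 0},
    {"x": 0, "y": 0, "z": -42, "twist": 0, "fingers": 0},
    {"x": 0, "y": 0, "z": -45, "twist": 0, "fingers": 0},
    {"x": 0, "y": 0, "z": -46, "twist": 0, "fingers": 0},
    {"x": 0, "y": 0, "z": -47, "twist": 0, "fingers": 0},
    {"x": 0, "y": 0, "z": -47, "twist": 0, "fingers": 0},
  ],
)

```text
time: 12.7
ee_pos: [0.4546, -0.2876, 0.0431]
tcp_rot: [141.2, 89.6, 51.6]
wrist_force: [-0.3, -0.1, -0.8]
opening: 0.0434
```

Call:
jog_arm(
  deltas=[
    {"x": 0, "y": 0, "z": -1, "twist": 0, "fingers": 0},
    {"x": 0, "y": 0, "z": -2, "twist": 0, "fingers": 0},
    {"x": 0, "y": 0, "z": -2, "twist": 0, "fingers": 0},
  ],
)

```text
time: 13.0
ee_pos: [0.4549, -0.2877, 0.0427]
tcp_rot: [130.7, 89.6, 41.2]
wrist_force: [-3.4, 2.5, 10.2]
opening: 0.0431
```

Call:
jog_arm(
  deltas=[
    {"x": 0, "y": 0, "z": 1, "twist": 0, "fingers": 0.6},
    {"x": 0, "y": 0, "z": 1, "twist": 0, "fingers": 1},
    {"x": 0, "y": 0, "z": 1, "twist": 0, "fingers": 1},
    {"x": 0, "y": 0, "z": 1, "twist": 0, "fingers": 1},
    {"x": 0, "y": 0, "z": 30, "twist": 0, "fingers": 1},
    {"x": 0, "y": 0, "z": 70, "twist": 0, "fingers": 1},
    {"x": 0, "y": 10, "z": 110, "twist": 0, "fingers": 1},
    {"x": 0, "y": 50, "z": 140, "twist": 0, "fingers": 1},
    {"x": 0, "y": 100, "z": 150, "twist": 0, "fingers": 1},
    {"x": 0, "y": 100, "z": 150, "twist": 0, "fingers": 1},
  ],
)

```text
time: 14.0
ee_pos: [0.4555, -0.1843, 0.1952]
tcp_rot: [116.2, 89.4, 26.8]
wrist_force: [-0.4, -1.1, 0.4]
opening: 0.0857
```

```bash
python3 - <<'E'
from h import *
st(); c=cam("scene"); c["image"]=np.clip(c["image"].astype(float)*1.7,0,255).astype(np.uint8); save(c,"s9.png",(230,80,430,260),4);save(c,"s9b.png",(100,200,340,380),3)
c=cam("top"); c["image"]=np.clip(c["image"].astype(float)*1.7,0,255).astype(np.uint8); save(c,"t9.png",(200,130,480,260),2.85)
E
```

```text
t 14.0 p [ 455.5 -184.3  195.2] yaxis 0.63 q [-22.3  -4.2  -5.   88.8   0.4  67.1] F [-0.4 -1.1  0.4] op 85.7 xax [ 0.009  0.004 -1.   ]
```

View pics/s9.png

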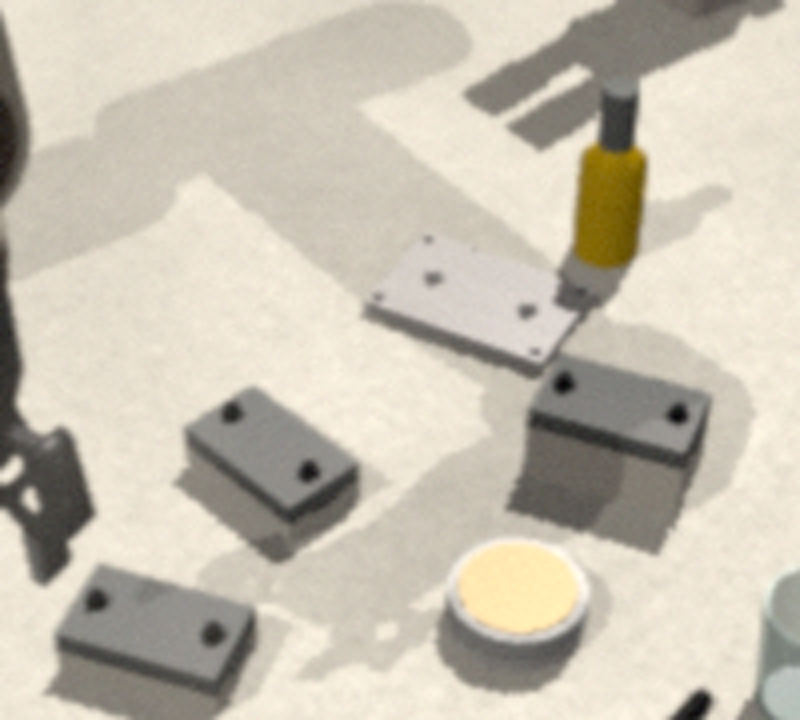

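View pics/s9b.png

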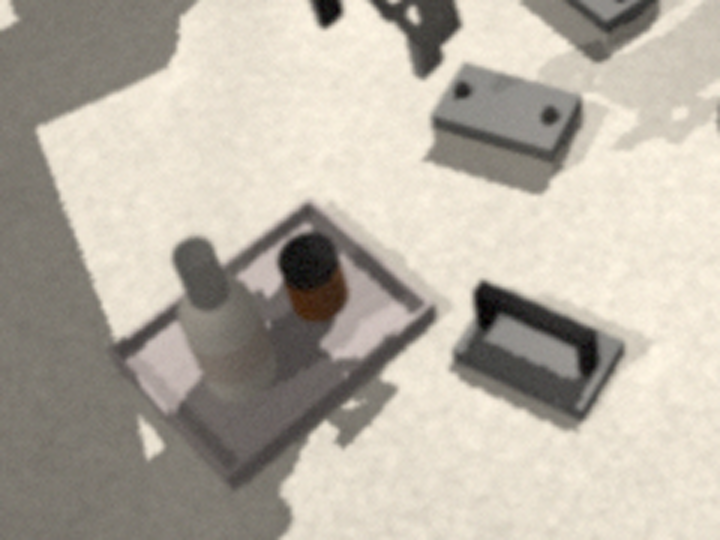

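View pics/t9.png

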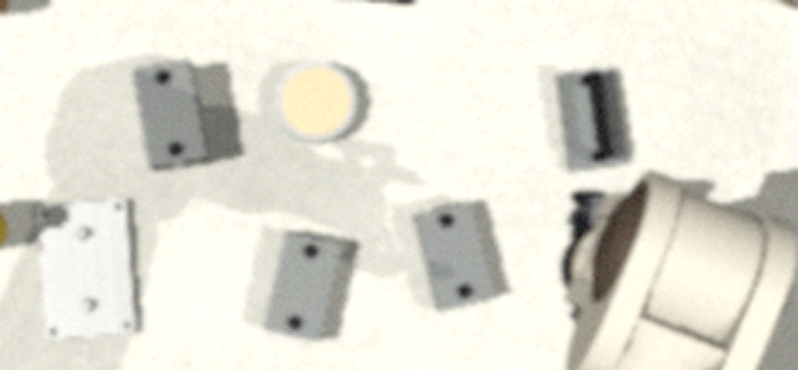

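```bash
cat >> h.py <<'E'
def blob(c,P,r=6,bright=False):
    p=proj(c,[P])[0]
    for _ in range(3):
        x,y=p.round().astype(int); g=cv2.cvtColor(c["image"],cv2.COLOR_RGB2GRAY)[y-r:y+r+1,x-r:x+r+1].astype(float)
        w=np.clip(0.6*np.median(g)-g,0,None)
        if w.sum()<1: return None
        yy,xx=np.mgrid[-r:r+1,-r:r+1]; p=np.array([x+(w*xx).sum()/w.sum(),y+(w*yy).sum()/w.sum()])
    return p
def lugs(ctr,yaw,ztop,cams=("top","scene"),r=6):
    """ctr xy m of box, yaw deg, lid height; print pair estimate per camera"""
    d=np.array([np.cos(np.radians(yaw)),np.sin(np.radians(yaw))])*.04; out=[]
    for n in cams:
        c=cam(n) if isinstance(n,str) else n; Q=[]
        for s in(1,-1):
            b=blob(c,[ctr[0]+s*d[0],ctr[1]+s*d[1],ztop+.0045],r)
            if b is None: break
            Q.append(ray(c,[b],ztop+.0045)[0])
        if len(Q)<2: print(n,"none"); continue
        v=Q[0]-Q[1]; m=(Q[0]+Q[1])/2; a=np.degrees(np.arctan2(v[1],v[0]))
        print(n,(m[:2]*1000).round(1),"yaw",a.round(1),"len",(np.linalg.norm(v)*1000).round(1)); out.append([*m[:2]*1000,a])
    return np.mean(out,0)
E
python3 - <<'E'
from h import *
print("tall",lugs((.631,.229),9.5,.062)); print("A",lugs((.441,.087),-13.7,.036)); print("B",lugs((.472,-.080),13.5,.036))
c=cam("scene"); q=lambda x,y:[230+(x+.5)/4-.5,80+(y+.5)/4-.5]
S=ray(c,[q(428,240),q(378,297),q(534,351),q(577,293)],.012); print("dock scene",S.mean(0),(S[2]+S[3]-S[0]-S[1])/2)
t=cam("top");q=lambda x,y:[200+(x+.5)/2.85-.5,130+(y+.5)/2.85-.5]
S=ray(t,[q(120,206),q(128,325),q(46,216),q(53,330)],.012);print("dock top",S.mean(0))
S=ray(t,[q(88,232),q(95,304)],.0165);print("dock top lugs",S,S.mean(0)); S=ray(c,[[230+433/4,80+277/4],[230+527/4,80+310/4]],.0165); print("scene lugs",S,S.mean(0))
go(631,229,220,99)
E
```

```text
top [630.1 229.1] yaw 10.0 len 79.5
scene [631.7 227.9] yaw 10.3 len 80.2
tall [630.91957803 228.4768256   10.14206893]
top [440.4  87.5] yaw -13.2 len 80.1
scene [445.4  83.2] yaw -16.3 len 88.5
A [442.88377055  85.36515556 -14.76798865]
top [472.1 -79.8] yaw 13.5 len 79.7
scene [476.4 -81.6] yaw 11.9 len 85.0
B [474.2461472  -80.66142655  12.68489598]
dock scene [0.46178668 0.32929407 0.012     ] [1.30179612e-01 8.21518911e-03 5.55111512e-17]
dock top [0.46291874 0.32807831 0.012     ]
dock top lugs [[0.50396266 0.32591905 0.0165    ]
 [0.42414398 0.31818786 0.0165    ]] [0.46405332 0.32205345 0.0165    ]
scene lugs [[0.42658579 0.32250733 0.0165    ]
 [0.50640831 0.32752561 0.0165    ]] [0.46649705 0.32501647 0.0165    ]
t 14.5 p [ 454.7 -188.3  192.3] yaxis 0.37 q [-22.7  -3.9  -5.   88.7   0.4  66.9] F [-0.3 -0.5  0.2] op 85.5 xax [ 0.005  0.005 -1.   ]
delta [176.3 417.3  27.7] twist -81.4
```

Call:
jog_arm(
  deltas=[
    {"x": 17, "y": 40, "z": 5, "twist": 8, "fingers": 1},
    {"x": 34, "y": 81, "z": 10, "twist": 16, "fingers": 1},
    {"x": 51, "y": 122, "z": 15, "twist": 24, "fingers": 1},
    {"x": 68, "y": 163, "z": 20, "twist": 32, "fingers": 1},
    {"x": 85, "y": 204, "z": 25, "twist": 40, "fingers": 1},
    {"x": 102, "y": 245, "z": 28, "twist": 48, "fingers": 1},
    {"x": 119, "y": 286, "z": 28, "twist": 56, "fingers": 1},
    {"x": 136, "y": 327, "z": 28, "twist": 64, "fingers": 1},
    {"x": 153, "y": 368, "z": 28, "twist": 72, "fingers": 1},
    {"x": 170, "y": 405, "z": 28, "twist": 80, "fingers": 1},
  ],
)

```text
time: 15.5
ee_pos: [0.6252, 0.2184, 0.2198]
tcp_rot: [139.1, 89.6, 129.8]
wrist_force: [0.9, -0.1, 0.6]
opening: 0.0854
```

```bash
python3 - <<'E'
from h import *
go(631,228.5,42,100)
E
```

```text
t 15.5 p [625.2 218.4 219.8] yaxis 80.7 q [19.1 20.8 25.6 94.9  0.4 28.4] F [ 0.9 -0.1  0.6] op 85.4 xax [-0.004  0.005 -1.   ]
delta [   5.8   10.1 -177.8] twist 19.3
```

Call:
jog_arm(
  deltas=[
    {"x": 6, "y": 10, "z": -20, "twist": 8, "fingers": 1},
    {"x": 6, "y": 10, "z": -40, "twist": 16, "fingers": 1},
    {"x": 6, "y": 10, "z": -70, "twist": 19, "fingers": 1},
    {"x": 6, "y": 10, "z": -90, "twist": 19, "fingers": 1},
    {"x": 6, "y": 10, "z": -90, "twist": 19, "fingers": 1},
  ],
)

```text
time: 16.0
ee_pos: [0.63, 0.2277, 0.1259]
tcp_rot: [162.3, 89.3, 172.0]
wrist_force: [-0.2, 0.4, -0.6]
opening: 0.0857
```

```bash
python3 - <<'E'
from h import *
go(631,228.5,42,100); c=cam("wrist"); save(c,"w10.png"); print(lugs((.631,.2285),10,.062,(c,),r=12))
E
```

```text
t 16.0 p [630.  227.7 125.9] yaxis 99.67 q [19.7 21.5 16.2 85.2  0.3 10.1] F [-0.2  0.4 -0.6] op 85.7 xax [-0.011  0.002 -1.   ]
delta [  1.    0.8 -83.9] twist 0.3
{'image': array([[[130, 126, 119],
        [129, 125, 118],
        [131, 128, 121],
        ...,
        [126, 122, 116],
        [125, 121, 114],
        [122, 120, 112]],

       [[126, 123, 115],
        [132, 128, 121],
        [129, 125, 118],
        ...,
        [125, 122, 114],
        [121, 117, 109],
        [123, 118, 110]],

       [[132, 127, 121],
        [129, 127, 117],
        [130, 126, 118],
        ...,
        [125, 120, 113],
        [122, 118, 111],
        [121, 119, 112]],

       ...,

       [[125, 122, 114],
        [128, 123, 115],
        [124, 120, 112],
        ...,
        [ 48,  32,  20],
        [ 44,  31,  15],
        [ 55,  44,  32]],

       [[127, 125, 115],
        [125, 123, 115],
        [124, 122, 114],
        ...,
        [ 48,  36,  18],
        [ 50,  34,  26],
        [ 41,  31,  18]],

       [[125, 121, 115],
        [125, 123, 116],
        [125, 123, 115],
        ...,
[... 252 characters left out ...]
0.        ]), 'tool_from_camera': array([[-6.21494088e-04, -3.09950817e-01,  9.50752389e-01,
        -1.26099460e-01],
       [ 9.99999763e-01, -4.74349240e-04,  4.99045820e-04,
         2.12015609e-03],
       [ 2.96309014e-04,  9.50752474e-01,  3.09951039e-01,
        -7.95683909e-02],
       [ 0.00000000e+00,  0.00000000e+00,  0.00000000e+00,
         1.00000000e+00]]), 'w2c': array([[-0.1677572 ,  0.98581985,  0.00409269, -0.12147022],
       [ 0.94075712,  0.15884517,  0.29957345, -0.62998644],
       [ 0.29467535,  0.05410583, -0.95406446,  0.06673952],
       [ 0.        ,  0.        ,  0.        ,  1.        ]])} [630.1 231. ] yaw 9.4 len 72.3
[630.12926723 230.98245719   9.37882277]
```

View pics/w10.png

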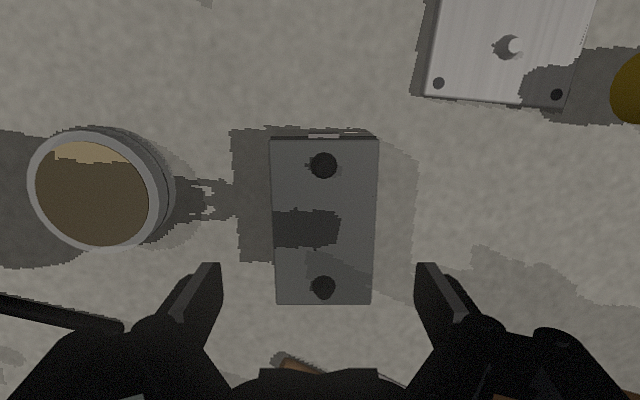

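Call:
jog_arm(
  deltas=[
    {"x": 1, "y": 1, "z": -30, "twist": 0, "fingers": 1},
    {"x": 1, "y": 1, "z": -60, "twist": 0, "fingers": 1},
    {"x": 1, "y": 1, "z": -80, "twist": 0, "fingers": 1},
    {"x": 1, "y": 1, "z": -84, "twist": 0, "fingers": 1},
    {"x": 1, "y": 1, "z": -84, "twist": 0, "fingers": 0},
    {"x": 1, "y": 1, "z": -84, "twist": 0, "fingers": 0},
    {"x": 1, "y": 1, "z": -84, "twist": 0, "fingers": 0},
    {"x": 1, "y": 1, "z": -84, "twist": 0, "fingers": 0},
    {"x": 1, "y": 1, "z": -84, "twist": 0, "fingers": 0},
  ],
  grip_force=60,
)

```text
time: 16.95
ee_pos: [0.6328, 0.2294, 0.047]
tcp_rot: [131.9, 89.6, 141.6]
wrist_force: [0.4, 0.6, 7.1]
opening: 0.063
```

```bash
python3 - <<'E'
from h import *
st(); c=cam("scene"); save(c,"s11.png",(300,90,460,210),5); c=cam("wrist"); save(c,"w11.png")
E
```

```text
t 16.95 p [632.8 229.4  47. ] yaxis 99.66 q [19.8 22.7  8.9 76.4  0.3 10.1] F [0.4 0.6 7.1] op 63.0 xax [-0.005  0.004 -1.   ]
```

View pics/w11.png

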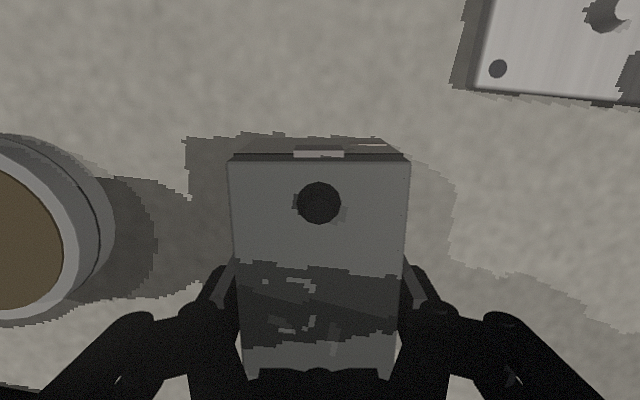

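View pics/s11.png

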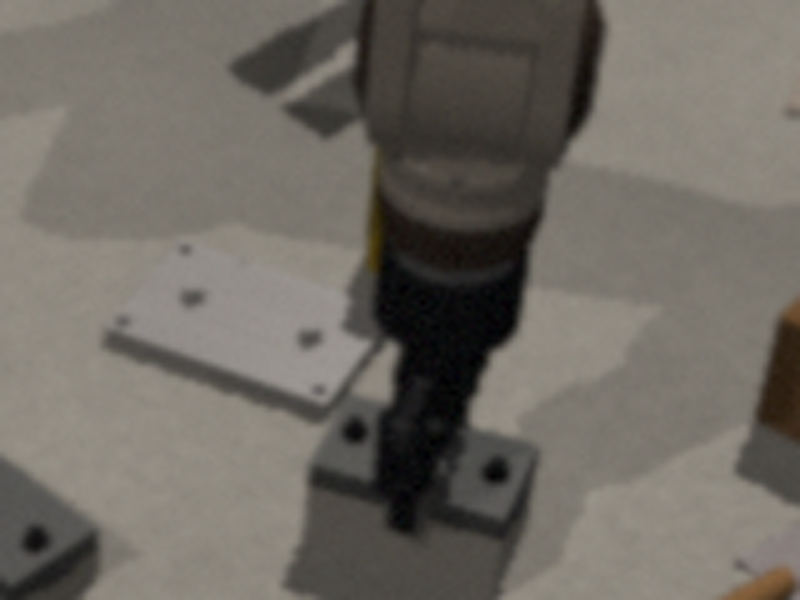

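Call:
jog_arm(
  deltas=[
    {"x": 0, "y": 0, "z": 10, "twist": 0, "fingers": 0},
    {"x": 0, "y": 0, "z": 35, "twist": 0, "fingers": 0},
    {"x": -15, "y": 8, "z": 55, "twist": -1, "fingers": 0},
    {"x": -45, "y": 25, "z": 65, "twist": -3, "fingers": 0},
    {"x": -80, "y": 45, "z": 65, "twist": -5, "fingers": 0},
    {"x": -115, "y": 66, "z": 65, "twist": -5.5, "fingers": 0},
    {"x": -145, "y": 84, "z": 65, "twist": -5.5, "fingers": 0},
    {"x": -163, "y": 94, "z": 65, "twist": -5.5, "fingers": 0},
    {"x": -170, "y": 99, "z": 65, "twist": -5.5, "fingers": 0},
    {"x": -170, "y": 99, "z": 65, "twist": -5.5, "fingers": 0},
  ],
)

```text
time: 18.05
ee_pos: [0.4624, 0.3289, 0.1128]
tcp_rot: [127.0, 89.6, 131.2]
wrist_force: [-0.3, -0.2, -4.5]
opening: 0.0631
```

```bash
python3 - <<'E'
from h import *
p,a=st(); b=lambda c:np.clip(c["image"].astype(float)*1.7,0,255).astype(np.uint8)
c=cam("scene"); c["image"]=b(c); save(c,"s12.png",(300,90,420,180),6)
t=cam("top"); t["image"]=b(t); save(t,"t12.png",(190,180,290,255),8); w=cam("wrist"); w["image"]=b(w); save(w,"w12.png")
print(lugs((p[0]/1000,p[1]/1000),a-90,p[2]/1000-.047+.062,(t,c)))
E
```

```text
t 18.05 p [462.4 328.9 112.8] yaxis 94.24 q [35.3  6.9 -2.8 80.3  0.4 31. ] F [-0.3 -0.2 -4.5] op 63.1 xax [-0.004  0.005 -1.   ]
{'image': array([[[180, 178, 166],
        [180, 178, 166],
        [176, 175, 161],
        ...,
        [170, 166, 154],
        [173, 173, 161],
        [171, 170, 154]],

       [[180, 178, 164],
        [178, 178, 164],
        [180, 180, 164],
        ...,
        [173, 170, 159],
        [173, 171, 159],
        [175, 171, 158]],

       [[181, 180, 168],
        [178, 176, 166],
        [180, 180, 164],
        ...,
        [173, 168, 158],
        [173, 168, 156],
        [171, 170, 158]],

       ...,

       [[190, 190, 185],
        [187, 187, 183],
        [183, 183, 181],
        ...,
        [255, 255, 253],
        [255, 255, 246],
        [255, 255, 249]],

       [[185, 187, 178],
        [183, 185, 181],
        [188, 190, 183],
        ...,
        [255, 255, 244],
        [255, 255, 249],
        [255, 255, 253]],

       [[187, 188, 185],
        [188, 188, 185],
        [185, 185, 181],
        ...,
        [255, 255, 248],
        [
[... 1861 characters left out ...]
893413942927, 'D': array([-0.04616171,  0.        ,  0.        ,  0.        ,  0.        ]), 'world_to_cam': array([[ 0.82742426,  0.56134136, -0.01627799, -0.45887822],
       [ 0.38540001, -0.58868989, -0.71057093, -0.11343112],
       [-0.40845554,  0.58167008, -0.70343727,  1.42947566],
       [ 0.        ,  0.        ,  0.        ,  1.        ]]), 'w2c': array([[ 0.82742426,  0.56134136, -0.01627799, -0.45887822],
       [ 0.38540001, -0.58868989, -0.71057093, -0.11343112],
       [-0.40845554,  0.58167008, -0.70343727,  1.42947566],
       [ 0.        ,  0.        ,  0.        ,  1.        ]])} none
nan
  return _methods._mean(a, axis=axis, dtype=dtype,
  ret = ret.dtype.type(ret / rcount)
```

View pics/s12.png

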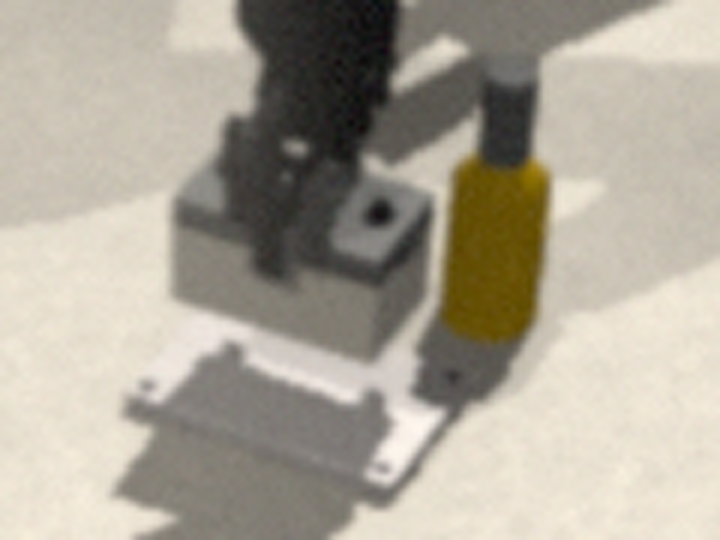

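View pics/t12.png

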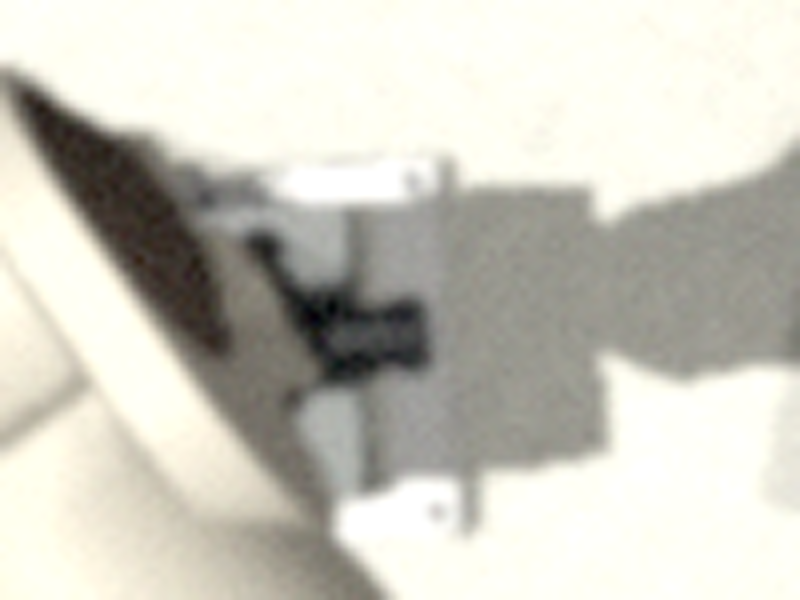

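View pics/w12.png

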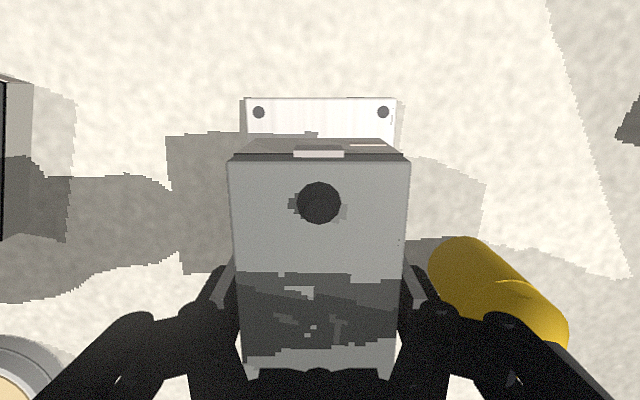

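Call:
jog_arm(
  deltas=[
    {"x": 0, "y": 1, "z": -10, "twist": 0, "fingers": 0},
    {"x": 0, "y": 1, "z": -25, "twist": 0, "fingers": 0},
    {"x": 0, "y": 1, "z": -36, "twist": 0, "fingers": 0},
    {"x": 0, "y": 1, "z": -42, "twist": 0, "fingers": 0},
    {"x": 0, "y": 1, "z": -46, "twist": 0, "fingers": 0},
    {"x": 0, "y": 1, "z": -49, "twist": 0, "fingers": 0},
    {"x": 0, "y": 1, "z": -49, "twist": 0, "fingers": 0},
  ],
)

```text
time: 18.9
ee_pos: [0.4637, 0.329, 0.063]
tcp_rot: [131.3, 89.6, 135.4]
wrist_force: [-0.5, 0.6, -5.0]
opening: 0.0632
```

```bash
python3 - <<'E'
from h import *
p,a=st(); b=lambda c:np.clip(c["image"].astype(float)*1.7,0,255).astype(np.uint8)
c=cam("scene"); c["image"]=b(c); save(c,"s13.png",(300,90,420,180),6)
E
```

```text
t 18.9 p [463.7 329.   63. ] yaxis 94.12 q [35.2  8.  -7.1 74.9  0.3 31.1] F [-0.5  0.6 -5. ] op 63.2 xax [-0.004  0.004 -1.   ]
```

View pics/s13.png

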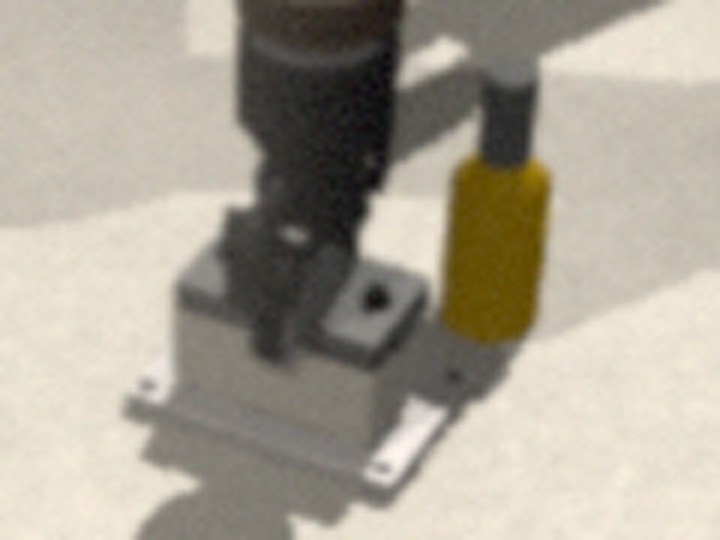

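Call:
jog_arm(
  deltas=[
    {"x": 0, "y": 0, "z": -2, "twist": 0, "fingers": 0},
    {"x": 0, "y": 0, "z": -4, "twist": 0, "fingers": 0},
    {"x": 0, "y": 0, "z": -5, "twist": 0, "fingers": 0},
    {"x": 0, "y": 0, "z": -5, "twist": 0, "fingers": 0},
  ],
)

```text
time: 19.35
ee_pos: [0.4639, 0.3292, 0.059]
tcp_rot: [119.4, 89.7, 123.6]
wrist_force: [-0.1, -0.9, 0.6]
opening: 0.0624
```

Call:
jog_arm(
  deltas=[
    {"x": 0, "y": 0, "z": 0, "twist": 0, "fingers": 0.6},
    {"x": 0, "y": 0, "z": 0, "twist": 0, "fingers": 1},
    {"x": 0, "y": 0, "z": 0, "twist": 0, "fingers": 1},
    {"x": 0, "y": 0, "z": 0, "twist": 0, "fingers": 1},
    {"x": 0, "y": 0, "z": 40, "twist": 0, "fingers": 1},
    {"x": 0, "y": 0, "z": 80, "twist": 0, "fingers": 1},
    {"x": 0, "y": -40, "z": 110, "twist": 0, "fingers": 1},
    {"x": 0, "y": -85, "z": 110, "twist": 0, "fingers": 1},
    {"x": 0, "y": -130, "z": 110, "twist": 0, "fingers": 1},
    {"x": 0, "y": -150, "z": 110, "twist": 0, "fingers": 1},
  ],
)

```text
time: 20.35
ee_pos: [0.4639, 0.1766, 0.1698]
tcp_rot: [109.8, 89.7, 113.8]
wrist_force: [0.5, 0.7, 0.7]
opening: 0.0855
```

```bash
sed -i 's/print(n,(m/print((m/; s/print(n,"none")/print("none")/' h.py; python3 - <<'E'
from h import *
p,a=st(); b=lambda c:np.clip(c["image"].astype(float)*1.7,0,255).astype(np.uint8)
c=cam("scene"); t=cam("top");
print(lugs((.463,.329),4,.074,(t,c))); print("A",lugs((.441,.087),-13.5,.036,(t,c)));print("B",lugs((.472,-.080),13.5,.036,(t,c)))
c["image"]=b(c); save(c,"s14.png",(240,90,440,240),4); t["image"]=b(t); save(t,"t14.png",(200,130,480,260),2.85)
E
```

```text
t 20.35 p [463.9 176.6 169.8] yaxis 94.03 q [20.7 -3.2 -6.9 86.3  0.3 16.6] F [0.5 0.7 0.7] op 85.5 xax [-0.002  0.005 -1.   ]
none
[452.5 330.8] yaw -8.1 len 119.0
[452.46969368 330.77146754  -8.09658331]
[440.3  87.6] yaw -13.1 len 79.8
[441.6  86.6] yaw -13.4 len 79.4
A [440.9503985   87.10190853 -13.2126075 ]
[472.3 -79.7] yaw 14.0 len 80.4
[473.5 -81.2] yaw 13.2 len 79.2
B [472.88525196 -80.42676504  13.63098971]
```

View pics/s14.png

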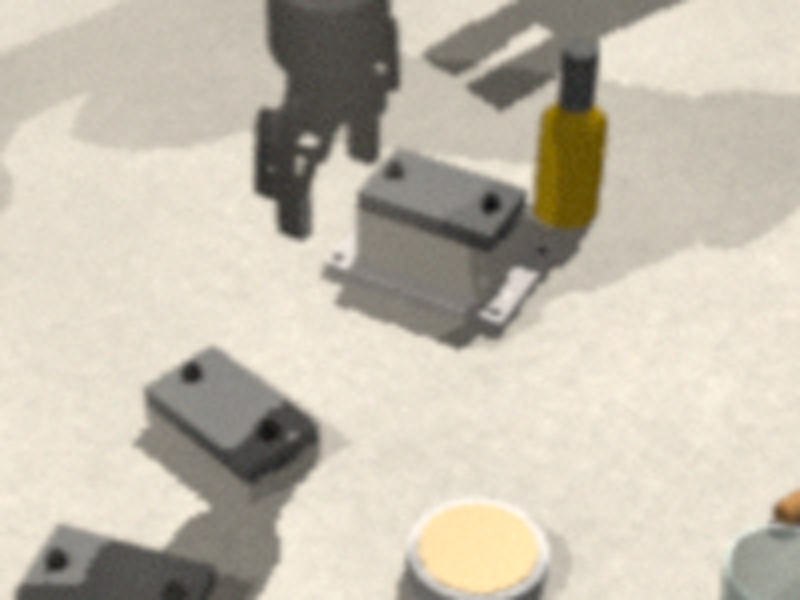

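View pics/t14.png

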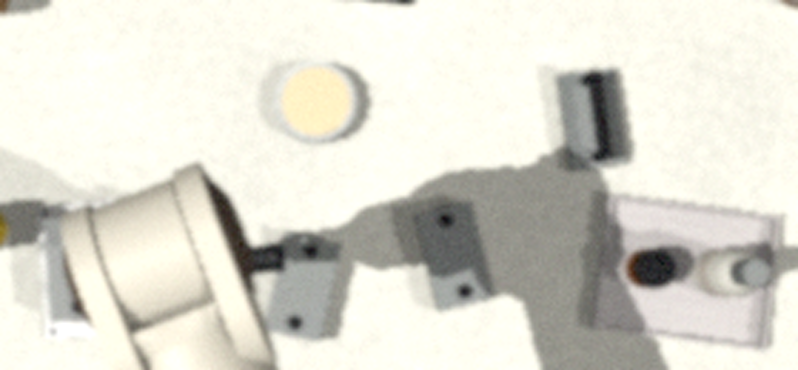

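Call:
jog_arm(
  deltas=[
    {"x": -6, "y": -25, "z": 0, "twist": -8, "fingers": 1},
    {"x": -15, "y": -55, "z": -10, "twist": -16, "fingers": 1},
    {"x": -21, "y": -80, "z": -30, "twist": -17.2, "fingers": 1},
    {"x": -23, "y": -90, "z": -60, "twist": -17.2, "fingers": 1},
    {"x": -23, "y": -90, "z": -80, "twist": -17.2, "fingers": 1},
    {"x": -23, "y": -90, "z": -80, "twist": -17.2, "fingers": 1},
  ],
)

```text
time: 21.05
ee_pos: [0.4398, 0.0872, 0.0873]
tcp_rot: [144.5, 89.6, 131.2]
wrist_force: [-0.4, 0.3, 0.5]
opening: 0.0851
```

```bash
python3 - <<'E'
from h import *
go(441,87,25,76.8); w=cam("wrist"); save(w,"w15.png")
E
```

```text
t 21.05 p [439.8  87.2  87.3] yaxis 76.74 q [ 11.   -8.9 -21.2  77.9   0.3  24.3] F [-0.4  0.3  0.5] op 85.1 xax [-0.004  0.005 -1.   ]
delta [  1.2  -0.2 -62.3] twist 0.1
```

View pics/w15.png

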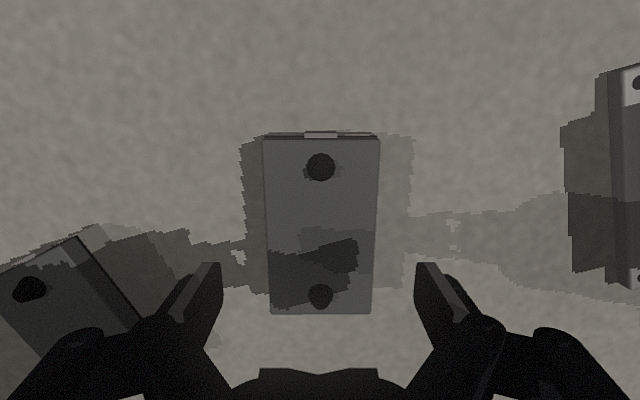

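Call:
jog_arm(
  deltas=[
    {"x": 1, "y": 0, "z": -25, "twist": 0, "fingers": 1},
    {"x": 1, "y": 0, "z": -48, "twist": 0, "fingers": 1},
    {"x": 1, "y": 0, "z": -60, "twist": 0, "fingers": 1},
    {"x": 1, "y": 0, "z": -62, "twist": 0, "fingers": 1},
    {"x": 1, "y": 0, "z": -62, "twist": 0, "fingers": 0},
    {"x": 1, "y": 0, "z": -62, "twist": 0, "fingers": 0},
    {"x": 1, "y": 0, "z": -62, "twist": 0, "fingers": 0},
    {"x": 1, "y": 0, "z": -62, "twist": 0, "fingers": 0},
    {"x": 1, "y": 0, "z": -62, "twist": 0, "fingers": 0},
  ],
  grip_force=50,
)

```text
time: 22.0
ee_pos: [0.4426, 0.0879, 0.0287]
tcp_rot: [101.6, 89.6, 88.4]
wrist_force: [-0.4, 1.4, 6.6]
opening: 0.0628
```

```bash
python3 - <<'E'
from h import *
go(463,329,150,94.1); w=cam("wrist"); save(w,"w16.png")
E
```

```text
t 22.0 p [442.6  87.9  28.7] yaxis 76.78 q [ 11.   -7.  -26.1  70.8   0.3  24.2] F [-0.4  1.4  6.6] op 62.8 xax [ 0.     0.006 -1.   ]
delta [ 20.4 241.1 121.3] twist 17.3
```

View pics/w16.png

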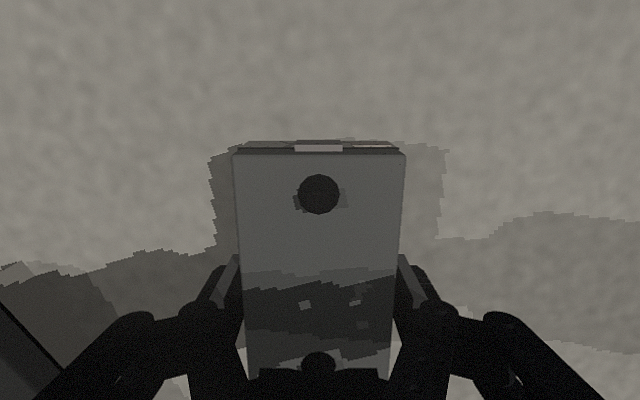

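Call:
jog_arm(
  deltas=[
    {"x": 0, "y": 0, "z": 10, "twist": 0, "fingers": 0},
    {"x": 0, "y": 0, "z": 40, "twist": 0, "fingers": 0},
    {"x": 0, "y": 5, "z": 80, "twist": 3, "fingers": 0},
    {"x": 3, "y": 35, "z": 115, "twist": 7, "fingers": 0},
    {"x": 7, "y": 80, "z": 120, "twist": 11, "fingers": 0},
    {"x": 11, "y": 125, "z": 120, "twist": 15, "fingers": 0},
    {"x": 15, "y": 170, "z": 120, "twist": 17.3, "fingers": 0},
    {"x": 19, "y": 210, "z": 120, "twist": 17.3, "fingers": 0},
    {"x": 21, "y": 235, "z": 120, "twist": 17.3, "fingers": 0},
    {"x": 21, "y": 241, "z": 120, "twist": 17.3, "fingers": 0},
  ],
)

```text
time: 23.05
ee_pos: [0.4634, 0.3312, 0.1489]
tcp_rot: [102.7, 89.6, 106.9]
wrist_force: [-1.2, -0.4, -3.1]
opening: 0.0625
```

```bash
cat > chk.py <<'E'
from h import *
import sys
k=sys.argv[1]; tx,ty,tz=map(float,sys.argv[2:5])
go(tx,ty,tz,94.1); b=lambda c:np.clip(c["image"].astype(float)*1.7,0,255).astype(np.uint8)
c=cam("scene"); c["image"]=b(c); save(c,"s%s.png"%k,(300,80,420,170),6)
w=cam("wrist"); w["image"]=b(w); save(w,"w%s.png"%k)
go(tx,ty,tz,94.1)
E
python3 chk.py 17 463.7 329.2 102.7
```

```text
t 23.05 p [463.4 331.2 148.9] yaxis 94.21 q [35.4  6.7  0.9 84.1  0.4 31.2] F [-1.2 -0.4 -3.1] op 62.5 xax [-0.002  0.006 -1.   ]
delta [  0.3  -2.  -46.2] twist -0.1
t 23.15 p [463.4 329.3 148.9] yaxis 94.15 q [35.2  6.6  0.8 84.2  0.3 31.1] F [ 0.   0.2 -2.7] op 62.5 xax [-0.002  0.006 -1.   ]
delta [  0.3  -0.1 -46.2] twist -0.1
```

View pics/s17.png

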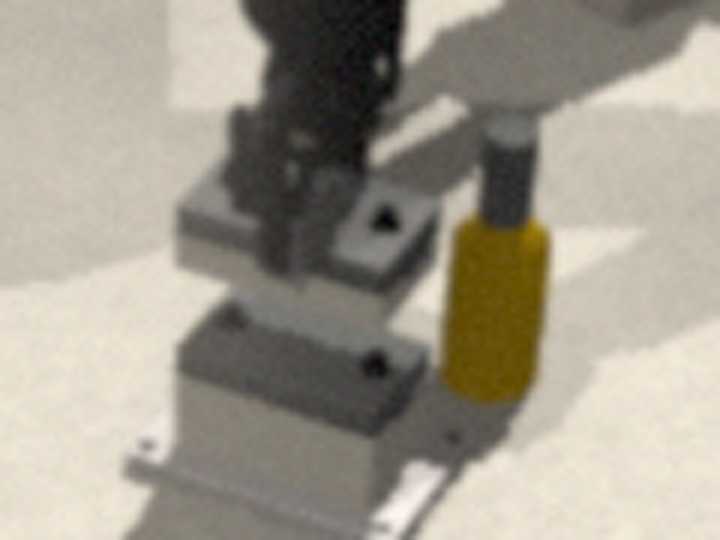

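View pics/w17.png

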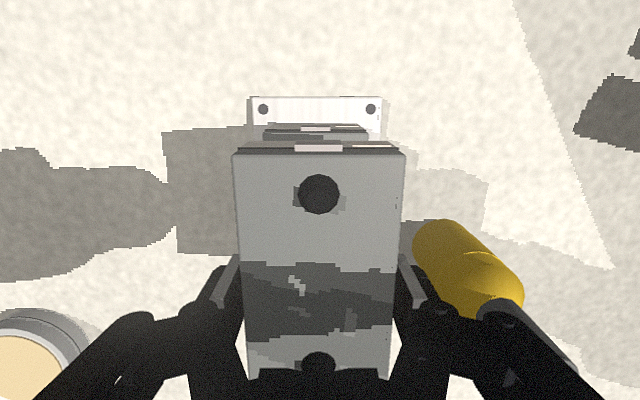

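Call:
jog_arm(
  deltas=[
    {"x": 0, "y": 0, "z": -12, "twist": 0, "fingers": 0},
    {"x": 0, "y": 0, "z": -24, "twist": 0, "fingers": 0},
    {"x": 0, "y": 0, "z": -32, "twist": 0, "fingers": 0},
    {"x": 0, "y": 0, "z": -37, "twist": 0, "fingers": 0},
    {"x": 0, "y": 0, "z": -41, "twist": 0, "fingers": 0},
    {"x": 0, "y": 0, "z": -41, "twist": 0, "fingers": 0},
  ],
)

```text
time: 23.75
ee_pos: [0.4632, 0.329, 0.1074]
tcp_rot: [112.7, 89.7, 116.9]
wrist_force: [-0.5, -0.2, -2.7]
opening: 0.0629
```

Call:
jog_arm(
  deltas=[
    {"x": 0, "y": 0, "z": -2, "twist": 0, "fingers": 0},
    {"x": 0, "y": 0, "z": -4, "twist": 0, "fingers": 0},
    {"x": 0, "y": 0, "z": -5.5, "twist": 0, "fingers": 0},
    {"x": 0, "y": 0, "z": -5.5, "twist": 0, "fingers": 0},
  ],
)

```text
time: 24.15
ee_pos: [0.4634, 0.3291, 0.1028]
tcp_rot: [103.2, 89.7, 107.3]
wrist_force: [-2.4, -1.9, 4.7]
opening: 0.0627
```

```bash
python3 chk.py 18 463.7 329.2 102.7
```

```text
t 24.15 p [463.4 329.1 102.8] yaxis 94.14 q [35.2  7.  -3.8 79.1  0.3 31.1] F [-2.4 -1.9  4.7] op 62.7 xax [-0.002  0.006 -1.   ]
delta [ 0.3  0.1 -0.1] twist -0.0
t 24.25 p [463.4 329.1 102.8] yaxis 94.14 q [35.2  7.  -3.8 79.1  0.3 31.1] F [-2.3 -1.5  5.9] op 62.9 xax [-0.002  0.006 -1.   ]
delta [ 0.3  0.1 -0.1] twist -0.0
```

View pics/s18.png

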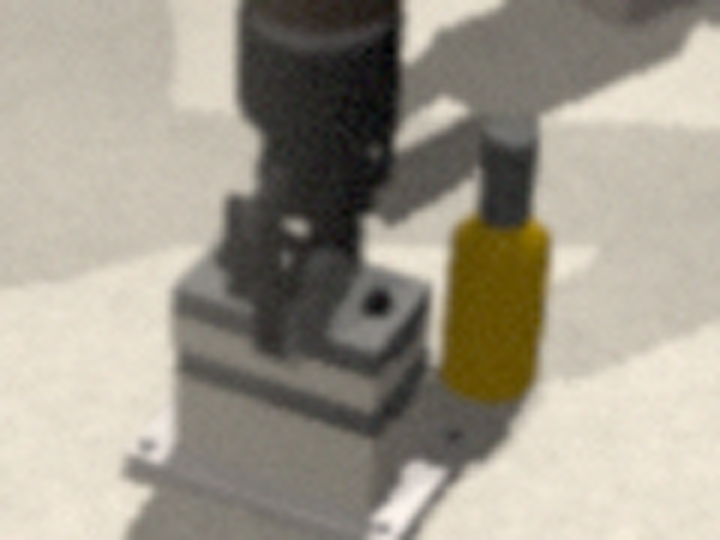

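Seated: TCP z is 102.8 mm against an expected 102.7, with contact force. I release and go to low box B.

Call:
jog_arm(
  deltas=[
    {"x": 0, "y": 0, "z": 0, "twist": 0, "fingers": 0.6},
    {"x": 0, "y": 0, "z": 0, "twist": 0, "fingers": 1},
    {"x": 0, "y": 0, "z": 0, "twist": 0, "fingers": 1},
    {"x": 0, "y": 0, "z": 0, "twist": 0, "fingers": 1},
    {"x": 0, "y": 0, "z": 40, "twist": 0, "fingers": 1},
    {"x": 0, "y": -5, "z": 70, "twist": 0, "fingers": 1},
    {"x": 0, "y": -40, "z": 80, "twist": 2, "fingers": 1},
    {"x": 1, "y": -85, "z": 80, "twist": 4, "fingers": 1},
    {"x": 2, "y": -130, "z": 80, "twist": 6, "fingers": 1},
    {"x": 3, "y": -175, "z": 80, "twist": 8, "fingers": 1},
  ],
)

```text
time: 25.25
ee_pos: [0.4662, 0.1527, 0.1829]
tcp_rot: [97.1, 89.7, 109.4]
wrist_force: [1.5, -0.4, -0.1]
opening: 0.0854
```

```bash
python3 - <<'E'
from h import *
c=cam("scene"); t=cam("top")
print("B",lugs((.472,-.080),13.5,.036,(t,c)))
go(472.7,-80,80,103.6)
c["image"]=np.clip(c["image"].astype(float)*1.7,0,255).astype(np.uint8); save(c,"s19.png",(230,80,430,230),4)
E
```

```text
[472.1 -79.7] yaw 13.3 len 80.0
[474.4 -80.9] yaw 13.4 len 81.0
B [473.27546955 -80.25907356  13.34319449]
t 25.35 p [466.4 150.2 183.2] yaxis 101.96 q [17.7 -4.  -6.2 87.9  0.3  5.7] F [ 0.3 -0.1 -0.3] op 85.6 xax [-0.002  0.004 -1.   ]
delta [   6.3 -230.2 -103.2] twist 1.6
```

View pics/s19.png

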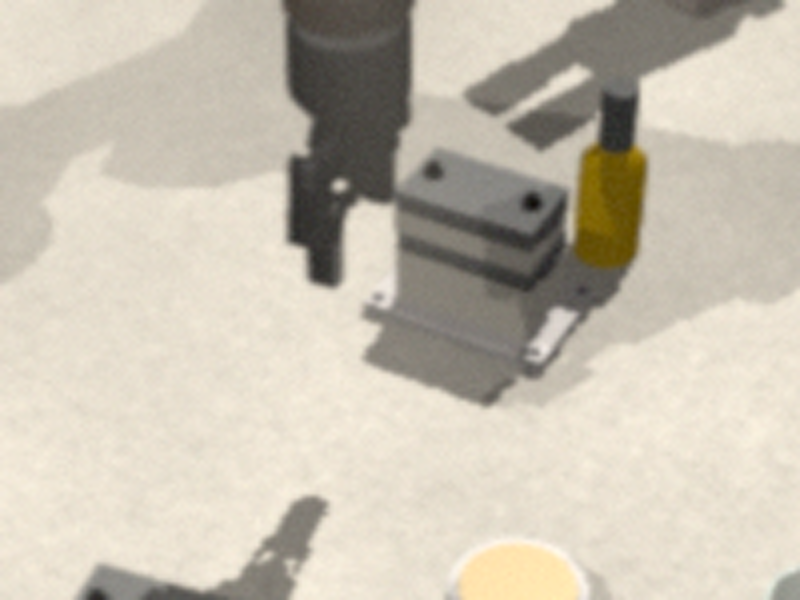

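The stack looks good: two layers, seams tight. On to box B.

Call:
jog_arm(
  deltas=[
    {"x": 1, "y": -45, "z": 0, "twist": 1.5, "fingers": 1},
    {"x": 2, "y": -90, "z": 0, "twist": 1.5, "fingers": 1},
    {"x": 4, "y": -135, "z": -20, "twist": 1.5, "fingers": 1},
    {"x": 5, "y": -175, "z": -40, "twist": 1.5, "fingers": 1},
    {"x": 6, "y": -210, "z": -70, "twist": 1.5, "fingers": 1},
    {"x": 6, "y": -230, "z": -90, "twist": 1.5, "fingers": 1},
    {"x": 6, "y": -230, "z": -97, "twist": 1.5, "fingers": 1},
    {"x": 6, "y": -230, "z": -97, "twist": 1.5, "fingers": 1},
  ],
)

```text
time: 26.15
ee_pos: [0.472, -0.0795, 0.0854]
tcp_rot: [111.6, 89.6, 125.0]
wrist_force: [-1.0, 0.4, 0.0]
opening: 0.0852
```

```bash
python3 - <<'E'
from h import *
go(472.7,-80,25,103.5); w=cam("wrist"); save(w,"w20.png"); go(472.7,-80,25,103.5)
E
```

```text
t 26.15 p [472.  -79.5  85.4] yaxis 103.4 q [ -9.7  -4.5 -17.5  77.3   0.3 -23.1] F [-1.   0.4  0. ] op 85.2 xax [-0.004  0.005 -1.   ]
delta [  0.7  -0.5 -60.4] twist 0.1
t 26.2 p [472.6 -79.1  86.5] yaxis 103.46 q [ -9.6  -4.6 -17.4  77.3   0.3 -23.1] F [0.4 0.4 0.1] op 85.6 xax [-0.002  0.005 -1.   ]
delta [  0.1  -0.9 -61.5] twist 0.0
```

View pics/w20.png

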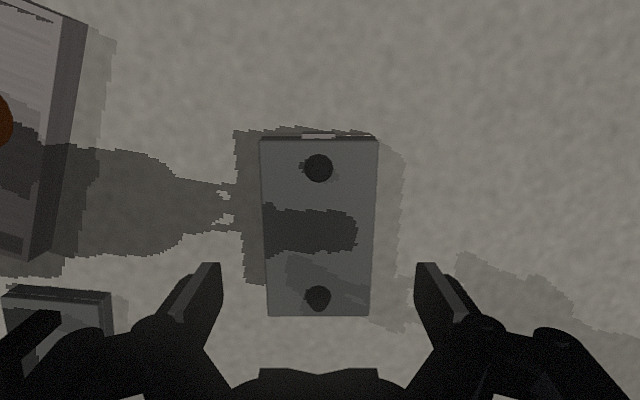

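Call:
jog_arm(
  deltas=[
    {"x": 0, "y": -1, "z": -25, "twist": 0, "fingers": 1},
    {"x": 0, "y": -1, "z": -48, "twist": 0, "fingers": 1},
    {"x": 0, "y": -1, "z": -60, "twist": 0, "fingers": 1},
    {"x": 0, "y": -1, "z": -62, "twist": 0, "fingers": 1},
    {"x": 0, "y": -1, "z": -62, "twist": 0, "fingers": 0},
    {"x": 0, "y": -1, "z": -62, "twist": 0, "fingers": 0},
    {"x": 0, "y": -1, "z": -62, "twist": 0, "fingers": 0},
    {"x": 0, "y": -1, "z": -62, "twist": 0, "fingers": 0},
    {"x": 0, "y": -1, "z": -62, "twist": 0, "fingers": 0},
  ],
)

```text
time: 27.1
ee_pos: [0.4735, -0.08, 0.0261]
tcp_rot: [71.6, 89.7, 85.1]
wrist_force: [-1.2, 1.7, 7.0]
opening: 0.0629
```

```bash
python3 - <<'E'
from h import *
go(463.4,329.1,180,94.1); w=cam("wrist"); save(w,"w21.png")
E
```

```text
t 27.1 p [473.5 -80.   26.1] yaxis 103.47 q [ -9.7  -2.7 -22.5  70.3   0.3 -23.2] F [-1.2  1.7  7. ] op 62.9 xax [ 0.     0.005 -1.   ]
delta [-10.1 409.1 153.9] twist -9.4
```

View pics/w21.png

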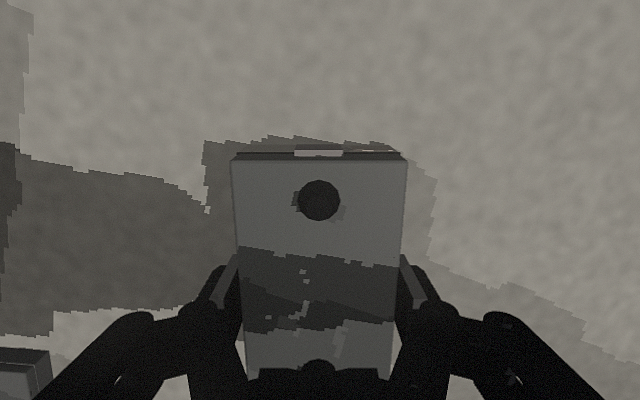

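Call:
jog_arm(
  deltas=[
    {"x": 0, "y": 0, "z": 10, "twist": 0, "fingers": 0},
    {"x": 0, "y": 0, "z": 40, "twist": 0, "fingers": 0},
    {"x": 0, "y": 5, "z": 80, "twist": -1, "fingers": 0},
    {"x": -1, "y": 30, "z": 115, "twist": -2, "fingers": 0},
    {"x": -2, "y": 70, "z": 145, "twist": -3, "fingers": 0},
    {"x": -3, "y": 115, "z": 156, "twist": -5, "fingers": 0},
    {"x": -4, "y": 160, "z": 156, "twist": -7, "fingers": 0},
    {"x": -6, "y": 205, "z": 156, "twist": -9, "fingers": 0},
    {"x": -8, "y": 250, "z": 156, "twist": -9.4, "fingers": 0},
    {"x": -10, "y": 290, "z": 156, "twist": -9.4, "fingers": 0},
  ],
)

```text
time: 28.15
ee_pos: [0.4631, 0.212, 0.1831]
tcp_rot: [63.2, 89.7, 67.3]
wrist_force: [0.8, -0.2, -2.8]
opening: 0.0631
```

```bash
python3 - <<'E'
from h import *
go(463,329.1,180,94.1)
E
```

```text
t 28.15 p [463.1 212.  183.1] yaxis 94.08 q [24.5 -1.7 -3.9 87.5  0.2 20.4] F [ 0.8 -0.2 -2.8] op 63.1 xax [ 0.002  0.005 -1.   ]
delta [-1.000e-01  1.171e+02 -3.100e+00] twist 0.0
```

Call:
jog_arm(
  deltas=[
    {"x": 0, "y": 35, "z": 0, "twist": 0, "fingers": 0},
    {"x": 0, "y": 70, "z": 0, "twist": 0, "fingers": 0},
    {"x": 0, "y": 98, "z": 0, "twist": 0, "fingers": 0},
    {"x": 0, "y": 112, "z": 0, "twist": 0, "fingers": 0},
    {"x": 0, "y": 117, "z": 0, "twist": 0, "fingers": 0},
    {"x": 0, "y": 117, "z": 0, "twist": 0, "fingers": 0},
  ],
)

```text
time: 28.75
ee_pos: [0.4631, 0.3288, 0.1832]
tcp_rot: [62.8, 89.7, 66.9]
wrist_force: [-0.3, -0.7, -1.3]
opening: 0.0625
```

```bash
python3 chk.py 22 463.2 329.1 136.1
```

```text
t 28.75 p [463.1 328.8 183.2] yaxis 94.09 q [35.3  6.3  4.3 87.7  0.2 31.2] F [-0.3 -0.7 -1.3] op 62.5 xax [ 0.002  0.005 -1.   ]
delta [  0.1   0.3 -47.1] twist 0.0
t 28.85 p [463.2 328.  183.3] yaxis 94.03 q [35.2  6.3  4.3 87.7  0.2 31.2] F [ 0.1  0.4 -1.7] op 63.0 xax [ 0.002  0.005 -1.   ]
delta [ -0.    1.1 -47.2] twist 0.1
```

View pics/s22.png

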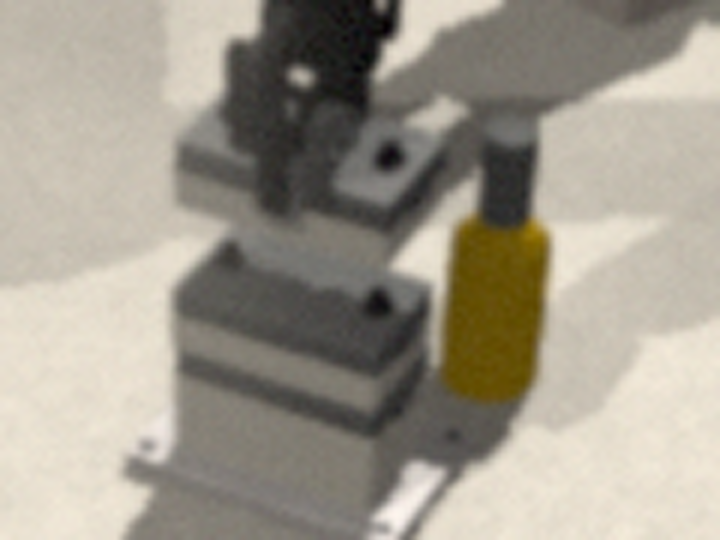

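View pics/w22.png

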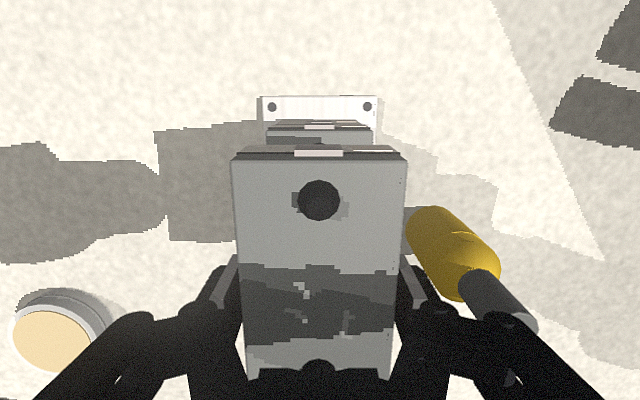

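Aligned. Lowering.

Call:
jog_arm(
  deltas=[
    {"x": 0, "y": 1, "z": -12, "twist": 0, "fingers": 0},
    {"x": 0, "y": 1, "z": -24, "twist": 0, "fingers": 0},
    {"x": 0, "y": 1, "z": -33, "twist": 0, "fingers": 0},
    {"x": 0, "y": 1, "z": -38, "twist": 0, "fingers": 0},
    {"x": 0, "y": 1, "z": -42, "twist": 0, "fingers": 0},
    {"x": 0, "y": 1, "z": -42, "twist": 0, "fingers": 0},
  ],
)

```text
time: 29.45
ee_pos: [0.463, 0.3288, 0.1407]
tcp_rot: [66.7, 89.7, 70.7]
wrist_force: [-0.7, -0.4, -2.2]
opening: 0.063
```

Call:
jog_arm(
  deltas=[
    {"x": 0, "y": 0, "z": -2, "twist": 0, "fingers": 0},
    {"x": 0, "y": 0, "z": -4, "twist": 0, "fingers": 0},
    {"x": 0, "y": 0, "z": -5.5, "twist": 0, "fingers": 0},
    {"x": 0, "y": 0, "z": -5.5, "twist": 0, "fingers": 0},
  ],
)

```text
time: 29.85
ee_pos: [0.4631, 0.329, 0.1361]
tcp_rot: [59.4, 89.7, 63.4]
wrist_force: [-1.5, -0.4, 3.6]
opening: 0.0628
```

```bash
python3 chk.py 23 463.2 329.1 136.1
```

```text
t 29.85 p [463.1 329.  136.1] yaxis 94.03 q [35.3  6.4 -0.8 82.5  0.2 31.3] F [-1.5 -0.4  3.6] op 62.8 xax [ 0.002  0.005 -1.   ]
delta [ 0.1  0.1 -0. ] twist 0.1
t 29.95 p [463.1 328.9 136.1] yaxis 94.03 q [35.3  6.4 -0.8 82.5  0.2 31.3] F [-1.3 -2.5  5.6] op 63.3 xax [ 0.002  0.005 -1.   ]
delta [0.1 0.2 0. ] twist 0.1
```

View pics/s23.png

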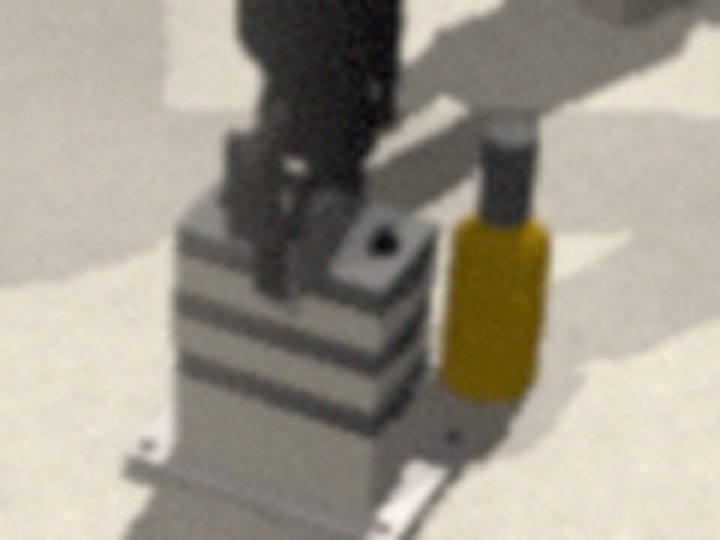

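Seated at 136.1. I release, lift and look again, checking whether the cover has moved and whether a third low box exists.

Call:
jog_arm(
  deltas=[
    {"x": 0, "y": 0, "z": 0, "twist": 0, "fingers": 0.6},
    {"x": 0, "y": 0, "z": 0, "twist": 0, "fingers": 1},
    {"x": 0, "y": 0, "z": 0, "twist": 0, "fingers": 1},
    {"x": 0, "y": 0, "z": 0, "twist": 0, "fingers": 1},
    {"x": 0, "y": 0, "z": 40, "twist": 0, "fingers": 1},
    {"x": 0, "y": -5, "z": 75, "twist": 0, "fingers": 1},
    {"x": 5, "y": -40, "z": 85, "twist": 0, "fingers": 1},
    {"x": 15, "y": -85, "z": 85, "twist": 0, "fingers": 1},
    {"x": 25, "y": -130, "z": 85, "twist": 0, "fingers": 1},
    {"x": 35, "y": -175, "z": 85, "twist": 0, "fingers": 1},
  ],
)

```text
time: 30.95
ee_pos: [0.4983, 0.1525, 0.2213]
tcp_rot: [55.0, 89.7, 59.0]
wrist_force: [1.8, 0.6, 0.0]
opening: 0.0859
```

```bash
python3 - <<'E'
from h import *
st(); c=cam("scene"); t=cam("top")
for k,v in(("s24",c),("t24",t)):
    v["image"]=np.clip(v["image"].astype(float)*1.7,0,255).astype(np.uint8)
save(c,"s24.png"); save(c,"s24b.png",(240,280,320,350),8); save(t,"t24.png",(200,100,480,260),2.85); save(t,"t24b.png",(380,140,440,200),10)
E
```

```text
t 30.95 p [498.3 152.5 221.3] yaxis 94.07 q [16.9  0.3  2.2 91.7  0.2 12.8] F [1.8 0.6 0. ] op 85.9 xax [ 0.003  0.005 -1.   ]
```

View pics/s24.png

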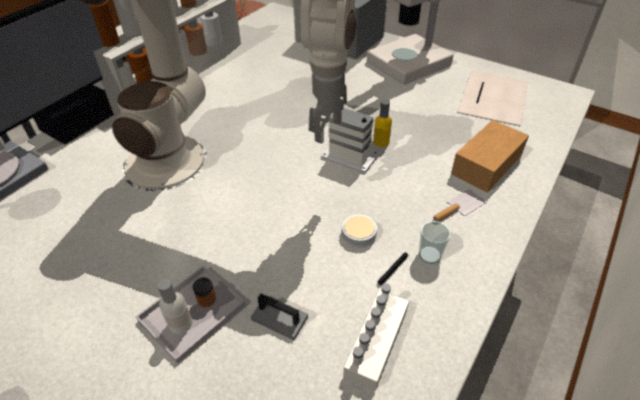

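View pics/s24b.png

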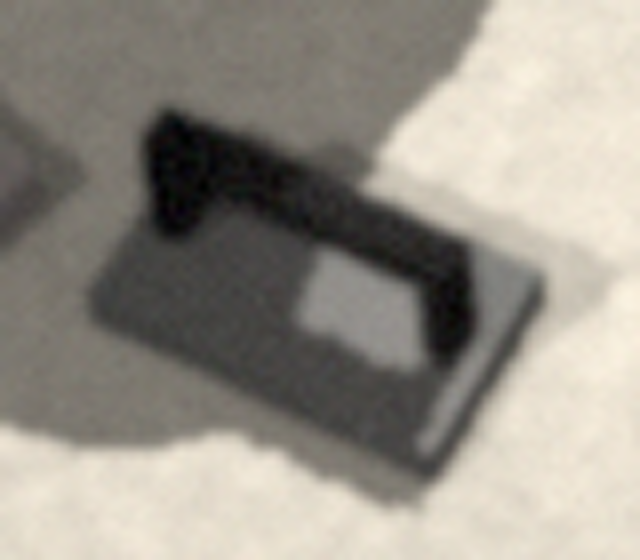

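View pics/t24.png

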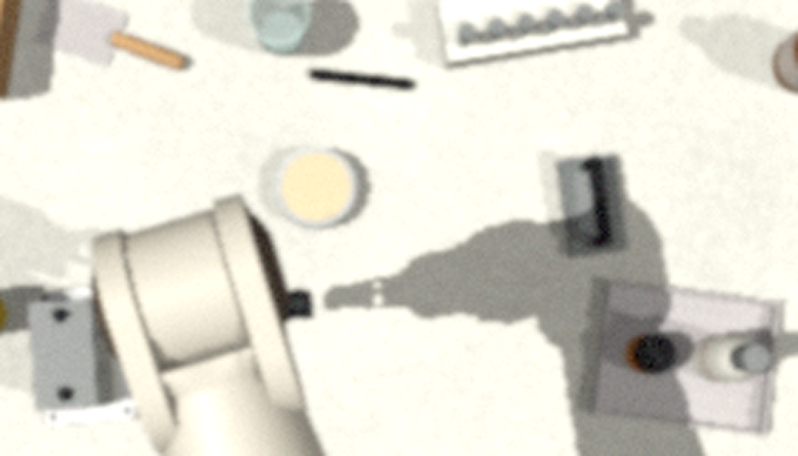

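View pics/t24b.png

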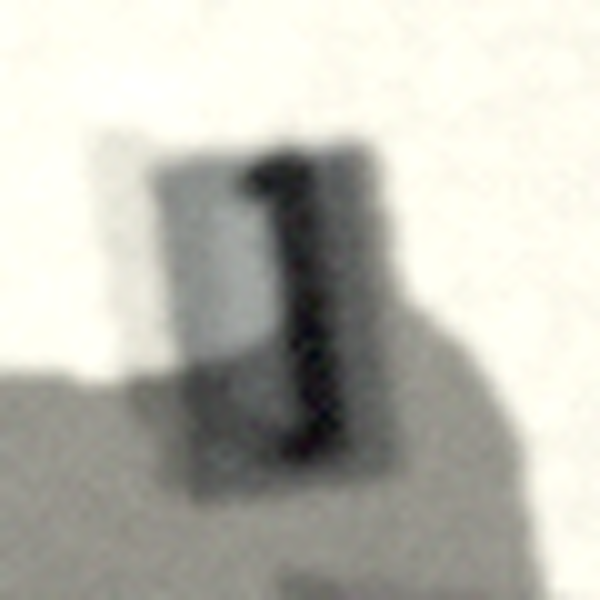

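```bash
python3 - <<'E'
from h import *
c=cam("scene"); t=cam("top")
q=lambda x,y:[380+(x+.5)/10-.5,140+(y+.5)/10-.5]
s=lambda x,y:[240+(x+.5)/8-.5,280+(y+.5)/8-.5]
P=ray(t,[q(292,150),q(318,462)],.062); print("bar top",P.mean(0),P[0]-P[1], np.degrees(np.arctan2(*(P[0]-P[1])[[1,0]])))
P=ray(t,[q(160,160),q(375,145),q(398,470),q(195,500)],.016); print("plate top",P.mean(0)); d=(P[0]+P[1]-P[2]-P[3])/2; print(d,np.degrees(np.arctan2(d[1],d[0])))
P=ray(c,[s(92,293),s(545,272)],.016); print("plate scene",P.mean(0),P)
P=ray(c,[s(160,118),s(470,245)],.062); print("bar scene",P.mean(0),P,np.degrees(np.arctan2(*(P[1]-P[0])[[1,0]])))
E
```

```text
bar top [ 0.62158171 -0.23738422  0.062     ] [0.09713728 0.00551725 0.        ] 3.2508190735523406
plate top [ 0.62300964 -0.23907385  0.016     ]
[0.1067627  0.00651035 0.        ] 3.4895549513124666
plate scene [ 0.62463334 -0.23730903  0.016     ] [[ 0.57478319 -0.27451012  0.016     ]
 [ 0.67448348 -0.20010794  0.016     ]]
bar scene [ 0.62411367 -0.2339859   0.062     ] [[ 0.57776684 -0.24115223  0.062     ]
 [ 0.67046049 -0.22681957  0.062     ]] 8.789696414980014
```

Call:
jog_arm(
  deltas=[
    {"x": 14, "y": -45, "z": 0, "twist": 1, "fingers": 1},
    {"x": 28, "y": -90, "z": 0, "twist": 1, "fingers": 1},
    {"x": 42, "y": -135, "z": -10, "twist": 1, "fingers": 1},
    {"x": 56, "y": -180, "z": -20, "twist": 1, "fingers": 1},
    {"x": 70, "y": -225, "z": -30, "twist": 1, "fingers": 1},
    {"x": 84, "y": -270, "z": -45, "twist": 1, "fingers": 1},
    {"x": 98, "y": -315, "z": -60, "twist": 1, "fingers": 1},
    {"x": 112, "y": -355, "z": -75, "twist": 1, "fingers": 1},
    {"x": 123, "y": -384, "z": -85, "twist": 1, "fingers": 1},
    {"x": 125, "y": -389, "z": -90, "twist": 1, "fingers": 1},
  ],
)

```text
time: 32.15
ee_pos: [0.6241, -0.2373, 0.1287]
tcp_rot: [80.3, 89.7, 85.1]
wrist_force: [-0.7, 0.7, -0.4]
opening: 0.085
```

```bash
python3 - <<'E'
from h import *
go(623,-236.5,55,95); w=cam("wrist"); save(w,"w25.png"); go(623,-236.5,55,95)
t=cam("top"); save(t,"t25.png",(380,140,440,200),10)
E
```

```text
t 32.15 p [ 624.1 -237.3  128.7] yaxis 94.83 q [-20.9  20.7  15.4  84.8   0.3 -25.8] F [-0.7  0.7 -0.4] op 85.0 xax [ 0.001  0.006 -1.   ]
delta [ -1.1   0.8 -73.7] twist 0.2
t 32.2 p [ 623.8 -236.4  128.4] yaxis 94.85 q [-20.9  20.7  15.3  84.8   0.3 -25.7] F [ 0.2  0.4 -1.3] op 85.5 xax [-0.     0.006 -1.   ]
delta [ -0.8  -0.1 -73.4] twist 0.1
```

View pics/w25.png

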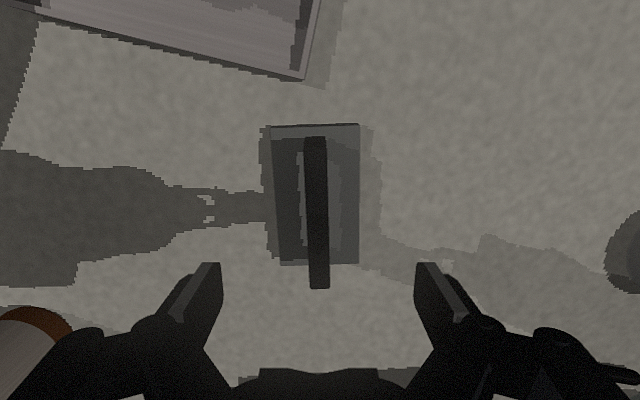

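Call:
jog_arm(
  deltas=[
    {"x": 0, "y": 0, "z": -30, "twist": 1.5, "fingers": 1},
    {"x": 0, "y": 0, "z": -58, "twist": 1.5, "fingers": 1},
    {"x": 0, "y": 0, "z": -70, "twist": 1.5, "fingers": 1},
    {"x": 0, "y": 0, "z": -73, "twist": 1.5, "fingers": 1},
    {"x": 0, "y": 0, "z": -73, "twist": 1.5, "fingers": 0},
    {"x": 0, "y": 0, "z": -73, "twist": 1.5, "fingers": 0},
    {"x": 0, "y": 0, "z": -73, "twist": 1.5, "fingers": 0},
    {"x": 0, "y": 0, "z": -73, "twist": 1.5, "fingers": 0},
    {"x": 0, "y": 0, "z": -73, "twist": 1.5, "fingers": 0},
    {"x": 0, "y": 0, "z": -73, "twist": 1.5, "fingers": 0},
  ],
  grip_force=60,
)

```text
time: 33.25
ee_pos: [0.6238, -0.2355, 0.0569]
tcp_rot: [75.2, 89.7, 81.6]
wrist_force: [0.5, -2.2, 2.0]
opening: 0.0127
```

```bash
python3 - <<'E'
from h import *
go(463,329,215,94.1); w=cam("wrist"); save(w,"w26.png"); c=cam("scene"); save(c,"s26.png",(230,240,350,350),6); 
E
```

```text
t 33.25 p [ 623.8 -235.5   56.9] yaxis 96.38 q [-20.8  21.5   8.4  77.    0.3 -27.2] F [ 0.5 -2.2  2. ] op 12.7 xax [ 0.001  0.006 -1.   ]
delta [-160.8  564.5  158.1] twist -2.3
```

View pics/w26.png

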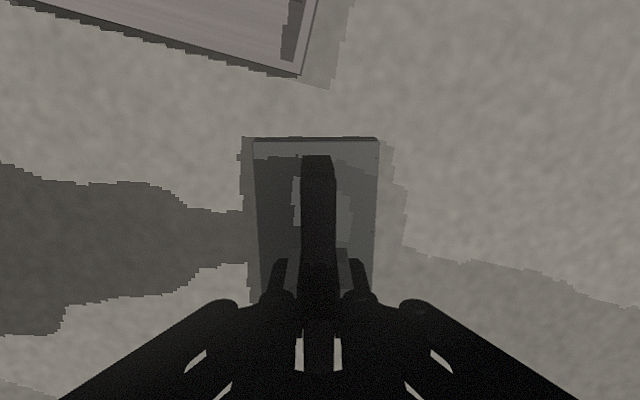

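View pics/s26.png

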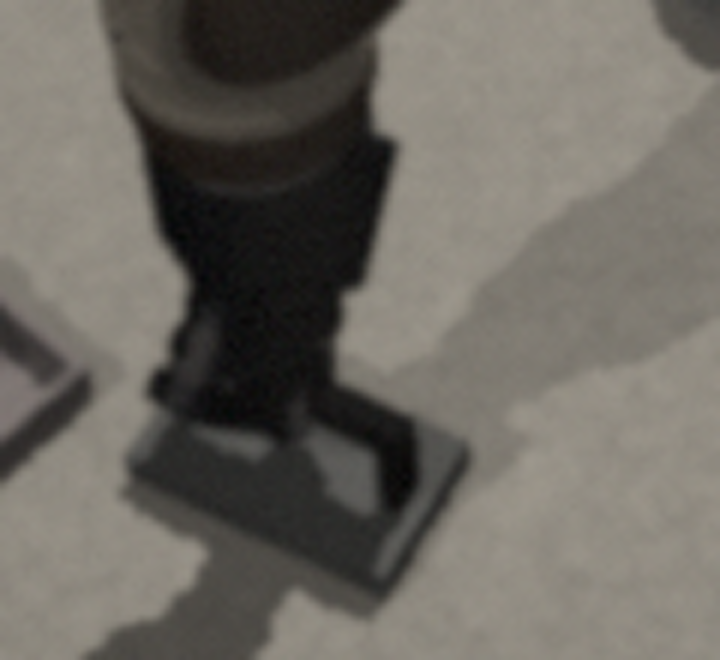

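Call:
jog_arm(
  deltas=[
    {"x": 0, "y": 0, "z": 10, "twist": 0, "fingers": 0},
    {"x": 0, "y": 0, "z": 40, "twist": 0, "fingers": 0},
    {"x": -3, "y": 10, "z": 80, "twist": -0.5, "fingers": 0},
    {"x": -12, "y": 40, "z": 115, "twist": -1, "fingers": 0},
    {"x": -22, "y": 75, "z": 145, "twist": -1.5, "fingers": 0},
    {"x": -33, "y": 115, "z": 170, "twist": -2, "fingers": 0},
    {"x": -46, "y": 160, "z": 185, "twist": -2.3, "fingers": 0},
    {"x": -59, "y": 205, "z": 190, "twist": -2.3, "fingers": 0},
    {"x": -72, "y": 250, "z": 190, "twist": -2.3, "fingers": 0},
    {"x": -85, "y": 295, "z": 190, "twist": -2.3, "fingers": 0},
  ],
)

```text
time: 34.35
ee_pos: [0.5378, 0.0612, 0.2476]
tcp_rot: [72.1, 89.6, 76.2]
wrist_force: [1.3, 0.0, -2.2]
opening: 0.013
```

```bash
python3 - <<'E'
from h import *
go(463.5,329,245,94.1)
E
```

```text
t 34.35 p [537.8  61.2 247.6] yaxis 94.08 q [ 6.3  3.6  8.6 94.8  0.3  2.2] F [ 1.3  0.  -2.2] op 13.0 xax [ 0.002  0.006 -1.   ]
delta [-74.3 267.8  -2.6] twist 0.0
```

Call:
jog_arm(
  deltas=[
    {"x": -12, "y": 42, "z": 0, "twist": 0, "fingers": 0},
    {"x": -24, "y": 87, "z": 0, "twist": 0, "fingers": 0},
    {"x": -36, "y": 132, "z": 0, "twist": 0, "fingers": 0},
    {"x": -49, "y": 177, "z": 0, "twist": 0, "fingers": 0},
    {"x": -61, "y": 220, "z": 0, "twist": 0, "fingers": 0},
    {"x": -69, "y": 250, "z": 0, "twist": 0, "fingers": 0},
    {"x": -73, "y": 264, "z": 0, "twist": 0, "fingers": 0},
    {"x": -74, "y": 268, "z": 0, "twist": 0, "fingers": 0},
    {"x": -74, "y": 268, "z": 0, "twist": 0, "fingers": 0},
  ],
)

```text
time: 35.25
ee_pos: [0.4637, 0.3289, 0.2477]
tcp_rot: [73.8, 89.7, 77.9]
wrist_force: [0.1, -0.4, -2.1]
opening: 0.0127
```

```bash
python3 chk.py 27 463.5 329 202.9
```

```text
t 35.25 p [463.7 328.9 247.7] yaxis 94.09 q [35.2  7.3 12.5 95.   0.2 31.1] F [ 0.1 -0.4 -2.1] op 12.7 xax [ 0.001  0.006 -1.   ]
delta [ -0.2   0.1 -44.8] twist 0.0
t 35.35 p [464.1 328.  247.8] yaxis 94.01 q [35.1  7.3 12.5 95.   0.2 31.1] F [-0.5 -0.3 -3.2] op 12.9 xax [ 0.002  0.006 -1.   ]
delta [ -0.6   1.  -44.9] twist 0.1
```

View pics/s27.png

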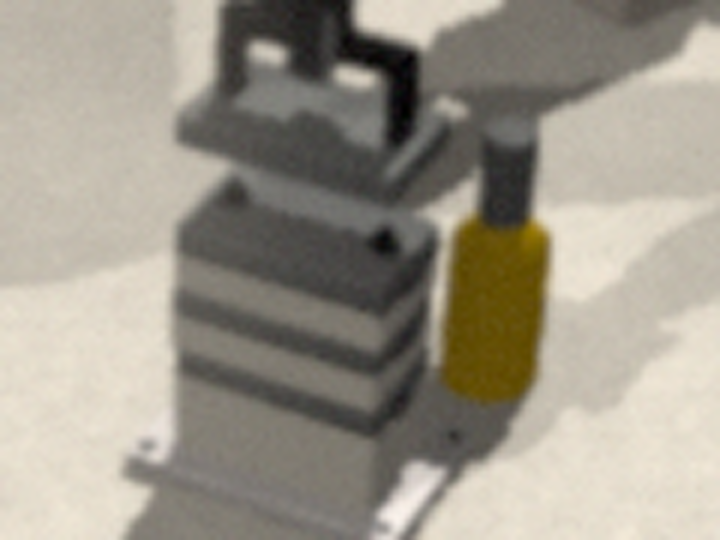

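View pics/w27.png

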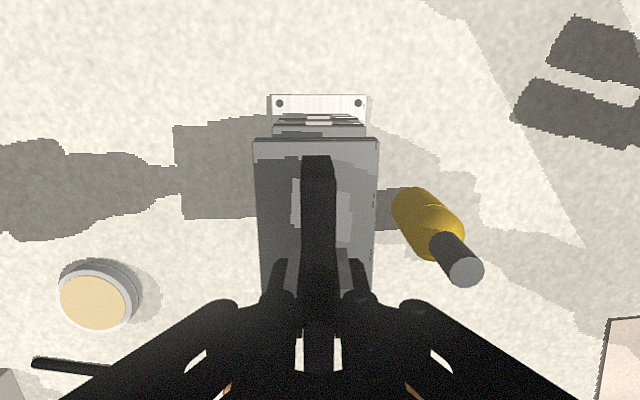

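Call:
jog_arm(
  deltas=[
    {"x": 0, "y": 1.5, "z": -12, "twist": 0, "fingers": 0},
    {"x": 0, "y": 1.5, "z": -24, "twist": 0, "fingers": 0},
    {"x": 0, "y": 1.5, "z": -32, "twist": 0, "fingers": 0},
    {"x": 0, "y": 1.5, "z": -37, "twist": 0, "fingers": 0},
    {"x": 0, "y": 1.5, "z": -40, "twist": 0, "fingers": 0},
    {"x": 0, "y": 1.5, "z": -40, "twist": 0, "fingers": 0},
  ],
)

```text
time: 35.95
ee_pos: [0.464, 0.3295, 0.2074]
tcp_rot: [74.4, 89.7, 78.4]
wrist_force: [-0.2, -0.5, -2.5]
opening: 0.0128
```

Call:
jog_arm(
  deltas=[
    {"x": 0, "y": 0, "z": -2, "twist": 0, "fingers": 0},
    {"x": 0, "y": 0, "z": -4, "twist": 0, "fingers": 0},
    {"x": 0, "y": 0, "z": -5.5, "twist": 0, "fingers": 0},
    {"x": 0, "y": 0, "z": -5.5, "twist": 0, "fingers": 0},
  ],
)

```text
time: 36.35
ee_pos: [0.4642, 0.3295, 0.2028]
tcp_rot: [66.5, 89.6, 70.5]
wrist_force: [-0.7, -1.8, 3.2]
opening: 0.0125
```

```bash
python3 chk.py 28 463.5 329 202.9
```

```text
t 36.35 p [464.2 329.5 202.8] yaxis 94.01 q [35.3  6.6  6.8 89.9  0.2 31.3] F [-0.7 -1.8  3.2] op 12.5 xax [ 0.002  0.006 -1.   ]
delta [-0.7 -0.5  0.1] twist 0.1
t 36.45 p [464.2 329.5 202.7] yaxis 94.01 q [35.3  6.6  6.8 89.9  0.2 31.3] F [-0.  -2.7  4.6] op 12.8 xax [ 0.002  0.006 -1.   ]
delta [-0.7 -0.5  0.2] twist 0.1
```

View pics/s28.png

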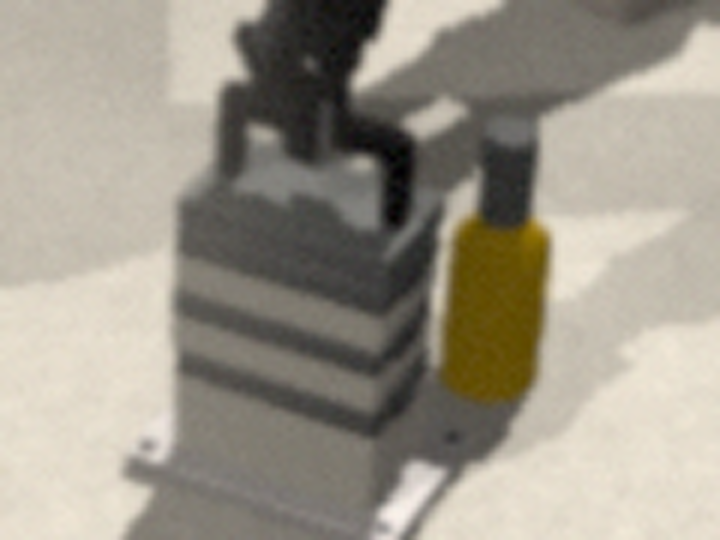

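Seated at 202.8 against an expected 202.9, with contact. I release, lift straight up and retreat.

Call:
jog_arm(
  deltas=[
    {"x": 0, "y": 0, "z": 0, "twist": 0, "fingers": 0.5},
    {"x": 0, "y": 0, "z": 0, "twist": 0, "fingers": 1},
    {"x": 0, "y": 0, "z": 0, "twist": 0, "fingers": 1},
    {"x": 0, "y": 0, "z": 0, "twist": 0, "fingers": 1},
    {"x": 0, "y": 0, "z": 30, "twist": 0, "fingers": 1},
    {"x": 0, "y": 0, "z": 65, "twist": 0, "fingers": 1},
    {"x": -10, "y": -40, "z": 80, "twist": 0, "fingers": 1},
    {"x": -20, "y": -85, "z": 80, "twist": 0, "fingers": 1},
    {"x": -30, "y": -130, "z": 80, "twist": 0, "fingers": 1},
    {"x": -40, "y": -175, "z": 80, "twist": 0, "fingers": 1},
  ],
)

```text
time: 37.45
ee_pos: [0.4235, 0.1532, 0.2827]
tcp_rot: [64.5, 89.6, 68.6]
wrist_force: [0.8, 0.7, 0.5]
opening: 0.0852
```

Call:
jog_arm(
  deltas=[
    {"x": -10, "y": -45, "z": 0, "twist": 0, "fingers": 1},
    {"x": -20, "y": -90, "z": 0, "twist": 0, "fingers": 1},
    {"x": -30, "y": -130, "z": 0, "twist": 0, "fingers": 1},
    {"x": -30, "y": -130, "z": 0, "twist": 0, "fingers": 1},
    {"x": -30, "y": -130, "z": 0, "twist": 0, "fingers": 1},
  ],
)

```text
time: 37.95
ee_pos: [0.3935, 0.0225, 0.2829]
tcp_rot: [59.0, 89.6, 62.9]
wrist_force: [0.3, 0.9, 0.6]
opening: 0.0854
```

```bash
python3 - <<'E'
from h import *
st(); c=cam("scene"); t=cam("top"); t["image"]=np.clip(t["image"].astype(float)*1.7,0,255).astype(np.uint8);c["image"]=np.clip(c["image"].astype(float)*1.5,0,255).astype(np.uint8)
save(c,"s29.png",(100,80,440,380),2.3); save(t,"t29.png",(200,130,480,260),2.85)
E
```

```text
t 37.95 p [393.5  22.5 282.9] yaxis 93.9 q [  3.  -15.3  -4.8 100.3   0.4  -0.9] F [0.3 0.9 0.6] op 85.4 xax [ 0.003  0.007 -1.   ]
```

View pics/s29.png

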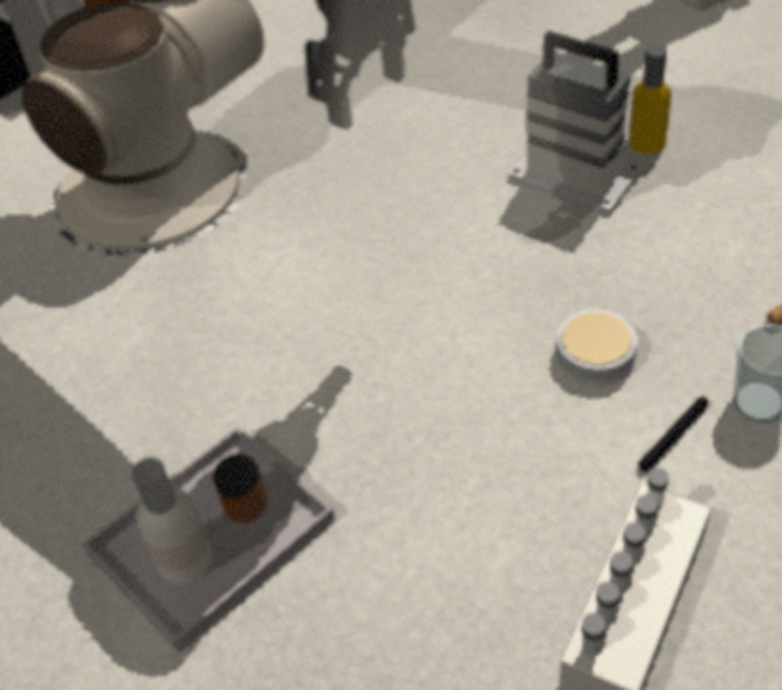

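View pics/t29.png

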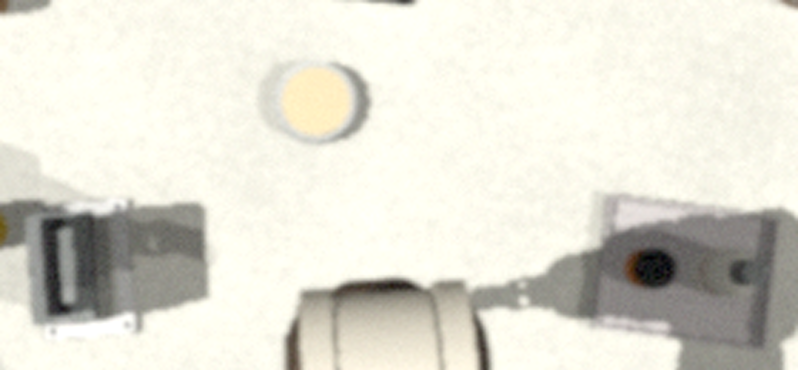

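The stack is complete with the cover on. The bottle and jar stand upright in the tray, the dishes are untouched and the arm is clear. I hand in.

```bash
python3 -c "
from workcell import ticket; print(ticket.job_done())"
```

```text
the job is handed in; nothing more can be done
None
```

I packed the boxes and handed the job in at about 38 s. Every step went through on the first try, but the hand-in gives no verdict, so I have only my own checks.

**What I did:** I stood the bottle and then the jar in the spill tray. Then I stacked the tall box on the docking plate, both low boxes on it (only two were present), and the cover on top.

**Last checks:**
- **Seating:** each piece pressed down on the one below, and its final height was within 0.2 mm of what I expected. The placements are within about 1.5 mm of each other sideways. I did not measure where each box ended up after release.
- **Final pictures:** the top and scene views show the stack closed and in line, the bottle and jar upright in the tray, and the dishes and yellow bottle where they were. The arm is clear of everything.

**What disagreed:** the wrist camera's positions differed from the other two cameras by up to 10 mm. I took positions from the top and scene views and used the wrist view only for sideways centring. My first move call was refused because its rows lacked the finger value, and nothing moved.

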